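# Deliver a check disc on a lifter and seat it in the fixture

## Task

The polished brass check disc lies on the flat blade of the green-handled lifter; fingers must not touch it. Take the lifter by its handle, carry the disc level on the blade to the slotted fixture, let it down onto the ledges and, with the lifter, slide it along between the blue guides until it is pressed home against the dark stop with about 8 N (at least 4, never over 13), bearing only gently on the fixture; the stop is set differently every time, so feel for it. Leave the disc seated there with its red feeler pin pressed in, draw the lifter back out and lay it flat on the bench, and leave the two weights where they stand.

Things in the scene. Friction and masses are not known exactly. Their poses are not given: they have to be found in the camera images.
- lifter: Lifter, 0.28 kg, flat on the bench at the start. Origin: on its underside, straight below the middle of the handle; x points along the blade to its tip, z up. Foot plate under the handle 80 x 40 x 4 mm (x -62 to +18 mm). Behind the handle a round dark counterweight, 26 mm in diameter, back to x = -60 mm, up to z = 30 mm. Loaded or empty it balances within 30 mm of the handle's middle.
- handle (a point): Point inside the lifter's handle, 30 mm above its underside, on its middle; axes as the lifter's. The handle is an upright green block with black grip lines, 44 mm (x) by 22 mm (y: grasp across this), from 4 to 50 mm above the underside.
- blade_pins (a point): Point on the blade's upper face (4 mm above the lifter's underside), midway between the two pins that push the disc from behind, 85 mm ahead of the lifter's origin. The pins are 5 mm in diameter, 9 mm to either side of this point, 14 mm high.
- blade_tip (a point): Middle of the blade's front edge, on its upper face, 127 mm ahead of the lifter's origin. The blade is flat steel, 22 mm wide and 4 mm thick, with no rim: the disc is held on it by its weight alone.
- disc: Brass disc, 44 mm in diameter, 8 mm thick, about 0.1 kg. Origin: centre of its underside; z up. At the start it lies loose on the blade, its centre 109 to 112 mm ahead of the lifter's origin and up to 2 mm to either side. When it bears on both pins its centre is 107.5 mm ahead of the lifter's origin.
- fixture: Seating fixture, fixed to the bench. Origin: at bench level; z up; x is the way the disc is slid in. On four posts a plate 127 x 80 mm (x -24 to +103 mm, z 42 to 50 mm). Two aluminium ledges, top at z = 77 mm, from x = -21 to +100 mm, y 15 to 36 mm each side. The slot between them is 30 mm wide and 27 mm deep, open above and at the front: the blade goes down into it while the disc stays on the ledges.
- bed_entry (a point): Point over the slot at ledge height, at the fixture's x = 0: let the disc down with its centre here. The blue side guides (9 mm higher than the ledges) stand 47 mm apart from 12 mm beyond this point on and flare out to about 60 mm apart at the front, leaving the disc some 6 mm each side here.
- bed_end (a point): Point over the slot at ledge height at the far end of the ledges, 100 mm beyond bed_entry. Before it a rigid dark stop shoe with a black knob (top 28 mm above the ledges) spans the guides. Its face is set anywhere from 50 to 80 mm beyond bed_entry and is not reported: find it by feel. The seated disc's centre is 22 mm before the face.
- feeler (a joint): Red feeler pin, 5 mm in diameter, in the middle of the stop's face, 4.5 mm above the ledges. 0 = sticking out 6 mm towards the fixture's front, 0.006 (m) = pressed flush. Its spring is very soft (0.2 N when flush), less than the disc's own friction on the ledges, so the disc stays where it is left.
- test_weight_1: Bystander: loose brass-coloured calibration weight with a knob, 38 mm in diameter, 65 mm high, 0.5 kg. Origin: centre of its underside.
- test_weight_2: Bystander: loose bright steel calibration weight with a knob, 29 mm in diameter, 49 mm high, 0.2 kg. Origin: centre of its underside.
Mind the look-alikes: they are no part of the job. There is more than one size of the disc; the job needs the larger.

How it is judged:
On the way, in this order (a step that is already met when the one before it is completed fails the run):
1. the disc is carried level on the lifter's blade, at least 50 mm above the bench (height (world z) of disc above 0.05 m and contact force between disc and lifter above 0.3 N and x of disc in the frame of lifter above 0.09 m and z of disc in the frame of lifter below 0.008 m and angle between disc's own z axis and vertical below 0.2 rad), for 0.3 s.
2. the lifter presses the disc home against the stop (4 N or more; feeler pin in by more than 4 of 6 mm) (value of joint feeler above 0.004 m and z of disc in the frame of fixture between 0.073 and 0.081 m and y of disc in the frame of fixture between -0.004 and 0.004 m and x of disc in the frame of fixture between 0.021 and 0.064 m and contact force between disc and lifter above 4 N), for 0.2 s.
At the end, for the whole second after the job is handed in: The disc lies flat on the fixture's ledges between the guides, within 2 mm of the stop (feeler pin pressed in by more than 4 of its 6 mm), free of the lifter; the lifter stands flat on the bench (underside under 8 mm, within 0.1 rad of level); both at rest and let go (value of joint feeler above 0.004 m and z of disc in the frame of fixture between 0.073 and 0.081 m and y of disc in the frame of fixture between -0.004 and 0.004 m and x of disc in the frame of fixture between 0.021 and 0.064 m and angle between each of disc, lifter's own z axis and vertical below 0.1 rad and linear speed of each of disc, lifter below 0.02 m/s and contact force between disc and lifter below 0.05 N and height (world z) of lifter below 0.008 m); the robot touches nothing.
It fails at once if the gripper or arm touches the disc (contact force between any of the fingers, the arm and disc above 0.2 N).
It fails at once if the lifter or the disc tips more than 0.25 rad from level (angle between any of lifter, disc's own z axis and vertical above 0.25 rad).
It fails at once if the lifter pushes on the disc with more than 13 N (contact force between lifter and disc above 13 N).
It fails at once if the lifter or gripper bears on the fixture with more than 20 N (contact force between any of lifter, the fingers and fixture above 20 N).
It fails at once if a calibration weight is shifted by more than 20 mm (distance of any of test_weight_1, test_weight_2 from where it was at the start of the episode above 0.02 m).
It also fails if it takes over 72 s, if anything falls off the work surface, if the arm or the gripper's body presses on something with over 40 N, if the wrist force passes 120 N, or if a joint passes its speed limit or range.

## Robot

A 6-joint arm with a two-finger parallel gripper is mounted at the origin on the work surface; the furniture and walls round the work are solid. World frame = base frame: x ahead of the robot, y to its left, z up, the work surface at z = 0. Lengths are in m, angles in rad, forces in N, time in s.
With the tool pointing down it reaches from about 0.35 to 0.775 m from the base axis. Payload 7.3 kg.
Tool frame: the origin (TCP) lies at the very end of the fingers, on their centre line; the grasp point (between the pads) lies 19 mm behind it; z points along the fingers, y is the direction in which the jaws open and shut (so a half turn about z gives the same grasp; the last joint's range is limited). The gripper opens to 92 mm and grips with 3 to 60 N. Pads are 19 mm wide; open, the fingers measure 130 mm over their backs; the gripper's body (75 mm by 190 mm) begins 47 mm behind the grasp point.
Start: joints at [1.196, 0.342, 1.524, -0, 1.275, -0.146], TCP at [0.119, 0.511, 0.227] pointing down, gripper open.
Joint ranges: [-2.53, 2.53], [-0.77, 2.02], [0.04, 2.7], [-1, 4.14], [0.28, 2.66], [-3.11, 3.11]. Speed limits (rad/s): [2.57, 2.57, 3.14, 3.14, 3.14, 3.14].

## Interface

Orientations are given as [roll, pitch, yaw] about the fixed x, y, z axes, in that order (R = Rz(yaw) Ry(pitch) Rx(roll)).
In Python, from cell import robot gives the robot as it stands.
- The arm moves only by the tool apply_moves, never from a script. Its argument "plan" is a list of rows, each an object of numbers: "tx", "ty", "tz": the shift along the tool's x, y, z in m; "yaw": the turn about the tool's z in rad; "grip": the opening, from -1 (shut) to 1 (fully open), so that 0 is half open. In form: [{"tx": .., "ty": .., "tz": .., "yaw": .., "grip": ..}, ...]. A call has 1 to 8 rows; each row is the pose to reach, as a shift and turn from the pose commanded when the call began, along the tool's axes at that moment; what a row does not reach only later rows make up. A row lasts 1/8 s, in which the tool goes at most 62.5 mm and 10.7 degrees, less where a joint would pass 70% of its speed; a pose out of reach is approached as far as the arm can. A call with a gripper value outside its range is refused whole. The fingers move at their own pace and stop on an object; "force" is the grip in N (left out, the last holds). Time passes only in rows, so rows that repeat a pose let the fingers close. It gives the time, the measured TCP pose, the force and the opening at its end, in the units of the state.
- robot.observe(): the state, without advancing time (a new reading comes with each control period).
- robot.read_camera(name): name is "scene" or "side" or "wrist"; returns (picture, depth): 384x512x3 uint8, red, green, blue; 384x512 float32, m along the optical axis (not along the pixel's ray), 0 where there is no reading.
- robot.get_calibration(name): a dict with "camera_matrix" (3x3 intrinsics, pixels), "R" (3x3) and "t" (3): a world point X has camera coordinates R X + t. Camera axes: x right, y down, z forward; pixel columns grow to the right and rows downward; lengths in m; the calibration is good to about 2 mm. A picture is of the moment at which its call begins: read the wrist's pose just before it. get_calibration takes no time and is no camera call; for the wrist camera it gives the pose at the moment of the call.
- robot.hand_in(): hands the job in, once; it reports no verdict.
Trained networks look in the newest picture that a camera, given by its name, has taken for a name from the list of things; names that differ only in an ending like _2 or _b are one class to them, and where a whole thing is asked for, a point or a joint stands for the part that bears it (a point fixed in the world has none). Each returns a list of dicts, best first, with "confidence" (0 to 1); they miss things now and then, are a little off and sometimes report something else, mostly with a low value. They report only what shows in the picture. A call takes as long as a camera call. They do not tell look-alikes from the thing itself.
- robot.outline_of(label, camera): "region" (384x512 bool, what is visible of it) and "pixel" ([row, column] in pixels, amid what is visible of it).
- robot.tip_of(label, camera): "pixel" ([row, column] in pixels: a listed point, or the origin of a listed thing).
The state is a dict: "time": time; "qpos": joint angles; "qvel": joint speeds; "joint_efforts": joint torques, N m; "tool_pos": TCP position; "tool_rot": TCP orientation; "contact_force": force on the tool from outside, world axes, zero at the start; "torque": the same for the moment, N m; "opening": finger opening in m.
Only numpy, scipy, OpenCV 4.12 (cv2) and the standard library are available. Lean on these libraries where they do the work, as an engineer would, in place of code of your own. Each camera call takes 0.05 s, during which the arm holds its last target.

## Working session

There is one attempt and no reset: what is moved stays moved. The work goes in short steps, Python scripts to look and compute and a tool call to move; the robot and the scene stay as the last step left them, time stands still between calls to the robot, and variables do not carry over. Pictures are saved under pics/ and viewed, and the job is handed in when it is done.

Besides the shell and the picture viewer there is one more tool, called as name([rows], argument=value, ...), one row to a line, values as JSON. apply_moves: Moves the arm, as the interface text tells. Its arguments: {"type":"object","properties":{"plan":{"type":"array","items":{"type":"object","properties":{"tx":{"type":"number"},"ty":{"type":"number"},"tz":{"type":"number"},"yaw":{"type":"number"},"grip":{"type":"number"}}}},"force":{"type":"number"}},"required":["plan"]}

```bash
ls; mkdir -p pics
python3 - <<'E'
from cell import robot
import cv2
s=robot.observe();print(s)
for n in("scene","side","wrist"):
    p,d=robot.read_camera(n);cv2.imwrite(f"pics/{n}0.png",p[:,:,::-1])
    c=robot.get_calibration(n);print(n,c)
E
```

```text
pics
{'time': 0.0, 'qpos': array([ 1.19597075e+00,  3.42694293e-01,  1.52502319e+00, -4.49032253e-05,
        1.27540873e+00, -1.45992546e-01]), 'qvel': array([ 1.60830797e-04, -5.34670475e-04, -7.49703383e-04, -1.34316278e-03,
       -9.64933367e-04, -5.49163801e-06]), 'joint_efforts': array([-1.13132042e-03, -4.31247067e+01, -2.44225323e+01,  7.17013143e-02,
        5.61280386e-02, -1.27172584e-04]), 'tool_pos': array([0.11892573, 0.51092598, 0.22605757]), 'tool_rot': array([-3.14006916e+00, -1.80611751e-04,  2.91277258e+00]), 'contact_force': array([ 0.88341916, -0.97317231, -0.03240506]), 'torque': array([ 0.02990627,  0.00488331, -0.02491896]), 'opening': 0.09169463026761393}
scene {'camera_matrix': array([[417.54719118,   0.        , 250.63369113],
       [  0.        , 417.54719118, 193.79245365],
       [  0.        ,   0.        ,   1.        ]]), 'R': array([[ 0.10553746,  0.99441403, -0.00160925],
       [ 0.45204835, -0.04941732, -0.8906235 ],
       [-0.88572803,  0.09326668, -0.4547386 ]]), 't': array([-0.07355338, -0.13343732,  1.37414602])}
side {'camera_matrix': array([[458.75593187,   0.        , 260.8068996 ],
       [  0.        , 458.75593187, 186.33177134],
       [  0.        ,   0.        ,   1.        ]]), 'R': array([[ 0.89924167, -0.43717066,  0.01569195],
       [-0.35423653, -0.74875932, -0.56024635],
       [ 0.25667275,  0.4982382 , -0.82817739]]), 't': array([-0.41655545,  0.22499616,  0.90745308])}
wrist {'camera_matrix': array([[290.12562265,   0.        , 255.80267867],
       [  0.        , 290.12562265, 196.08716171],
       [  0.        ,   0.        ,   1.        ]]), 'R': array([[ 0.22664908,  0.97397547, -0.00140496],
       [ 0.93023947, -0.21604362,  0.2966137 ],
       [ 0.28859093, -0.06853417, -0.95499651]]), 't': array([-0.52386275, -0.03692713,  0.39135358])}
```

View pics/scene0.png

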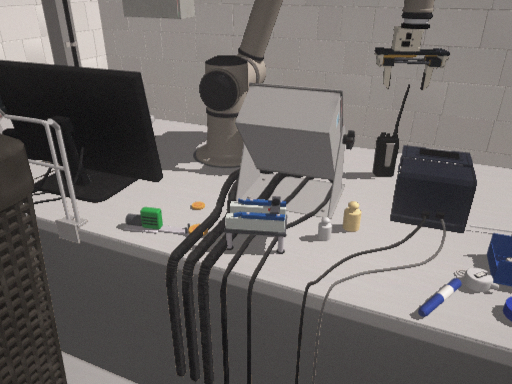

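View pics/side0.png

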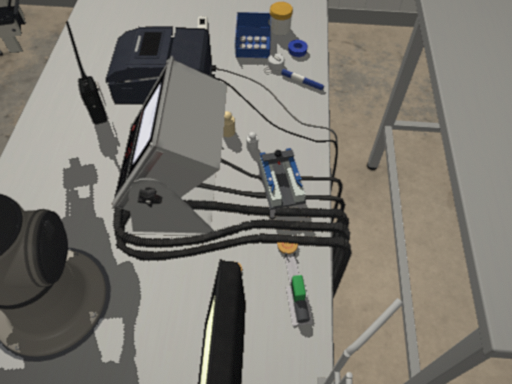

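View pics/wrist0.png

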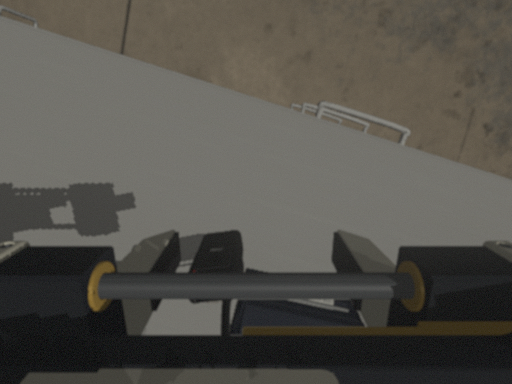

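```bash
cat > h.py <<'E'
import numpy as np, cv2
from cell import robot
def px2w(cam,r,c,d):
    k=robot.get_calibration(cam);K=k["camera_matrix"]
    x=np.array([(c-K[0,2])/K[0,0],(r-K[1,2])/K[1,1],1])*d
    return k["R"].T@(x-k["t"])
def px2plane(cam,r,c,z,cal=None):
    k=cal or robot.get_calibration(cam);K=k["camera_matrix"]
    v=k["R"].T@np.array([(c-K[0,2])/K[0,0],(r-K[1,2])/K[1,1],1]); o=-k["R"].T@k["t"]
    return o+v*(z-o[2])/v[2]
def cloud(cam,d):
    k=robot.get_calibration(cam);K=k["camera_matrix"]
    r,c=np.mgrid[:384,:512]
    X=np.stack([(c-K[0,2])/K[0,0]*d,(r-K[1,2])/K[1,1]*d,d],-1)
    return (X-k["t"])@k["R"]
def proj(cam,X):
    k=robot.get_calibration(cam);p=k["camera_matrix"]@(k["R"]@np.asarray(X,float)+k["t"]);return p[1]/p[2],p[0]/p[2]
E
python3 - <<'E'
from h import *
Z={"handle":.03,"blade_pins":.004,"blade_tip":.004,"lifter":0,"disc":.004,"bed_entry":.077,"bed_end":.077,"fixture":0,"feeler":.0815,"test_weight_1":0}
np.set_printoptions(precision=4,suppress=True)
for cam in("scene","side"):
    p,d=robot.read_camera(cam);np.save(f"pics/{cam}d.npy",d)
    for l,z in Z.items():
        for o in robot.tip_of(l,cam)[:3]:
            r,c=o["pixel"];print(cam,l,round(o["confidence"],2),np.round([r,c],1),px2plane(cam,r,c,z))
    cv2.imwrite(f"pics/{cam}_z.png",cv2.resize(p[150:270,100:400] if cam=="scene" else p[110:340,190:370],None,fx=2.6,fy=2.6,interpolation=cv2.INTER_CUBIC)[:,:,::-1])
print(robot.observe()["time"])
E
```

```text
scene handle 0.95 [215.4 150.9] [ 0.4412 -0.2012  0.03  ]
scene handle 0.31 [232.  185.9] [ 0.5209 -0.1197  0.03  ]
scene handle 0.2 [232.7 195.5] [ 0.5259 -0.0994  0.03  ]
scene blade_pins 0.6 [233.8 188.9] [ 0.4875 -0.116   0.004 ]
scene lifter 0.85 [228.6 149.4] [ 0.449 -0.207  0.   ]
scene disc 0.62 [232.4 195. ] [ 0.4831 -0.1026  0.004 ]
scene disc 0.55 [206.4 199.8] [ 0.3626 -0.0921  0.004 ]
scene bed_entry 0.58 [210.6 238.7] [ 0.524  -0.0067  0.077 ]
scene bed_end 0.93 [210.3 283.8] [0.533  0.0874 0.077 ]
scene fixture 0.78 [238.  238.9] [ 0.5103 -0.0062  0.    ]Traceback (most recent call last):
  File "<stdin>", line 7, in <module>
ValueError: it knows: bed_end, bed_entry, blade_pins, blade_tip, disc, fixture, handle, lifter, test_weight
```

Run:
```python
from h import *
Z={"handle":.03,"blade_pins":.004,"blade_tip":.004,"lifter":0,"disc":.004,"bed_entry":.077,"bed_end":.077,"fixture":0,"test_weight":0}
np.set_printoptions(precision=4,suppress=True)
for cam in("side",):
    p,d=robot.read_camera(cam);np.save(f"pics/{cam}d.npy",d)
    for l,z in Z.items():
        for o in robot.tip_of(l,cam)[:3]:
            r,c=o["pixel"];print(cam,l,round(o["confidence"],2),np.round([r,c],1),px2plane(cam,r,c,z))
    cv2.imwrite(f"pics/{cam}_z.png",cv2.resize(p[140:340,190:370],None,fx=3,fy=3,interpolation=cv2.INTER_CUBIC)[:,:,::-1])
p,d=robot.read_camera("scene");np.save(f"pics/scened.npy",d)
cv2.imwrite(f"pics/scene_z.png",cv2.resize(p[150:270,100:400],None,fx=2.6,fy=2.6,interpolation=cv2.INTER_CUBIC)[:,:,::-1])
for o in robot.tip_of("blade_tip","scene"): print(o["confidence"],px2plane("scene",*o["pixel"],.004))
for o in robot.tip_of("test_weight","scene"): print(o["confidence"],px2plane("scene",*o["pixel"],0))
print(robot.observe()["time"])
```

```text
side handle 0.65 [288.7 297.4] [ 0.4451 -0.1999  0.03  ]
side blade_pins 0.84 [255.2 292.8] [ 0.4785 -0.1225  0.004 ]
side lifter 0.89 [293.4 296.4] [ 0.4464 -0.1984  0.    ]
side disc 0.64 [242.9 287.5] [ 0.4819 -0.0922  0.004 ]
side disc 0.21 [209.7 286.1] [ 0.5177 -0.0174  0.004 ]
side bed_entry 0.87 [188.4 288.4] [ 0.5221 -0.01    0.077 ]
side bed_entry 0.44 [147.9 250.2] [0.4956 0.1239 0.077 ]
side bed_end 0.94 [148.3 277.4] [0.5505 0.0968 0.077 ]
side fixture 0.95 [208.3 284.7] [ 0.518  -0.0107  0.    ]
side test_weight 0.77 [148.4 253.2] [0.5278 0.1756 0.    ]
side test_weight 0.64 [288.3 297.5] [ 0.4535 -0.1899  0.    ]
0.96 [0.5003 0.2521 0.    ]
0.51 [0.5239 0.1901 0.    ]
1.25
```

View pics/side_z.png

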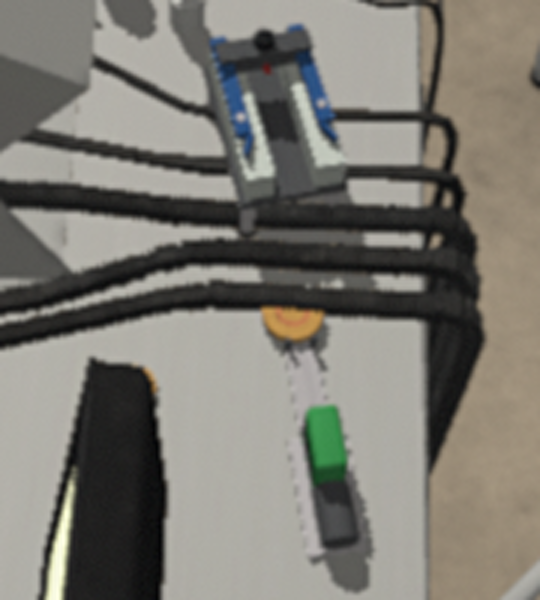

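View pics/scene_z.png

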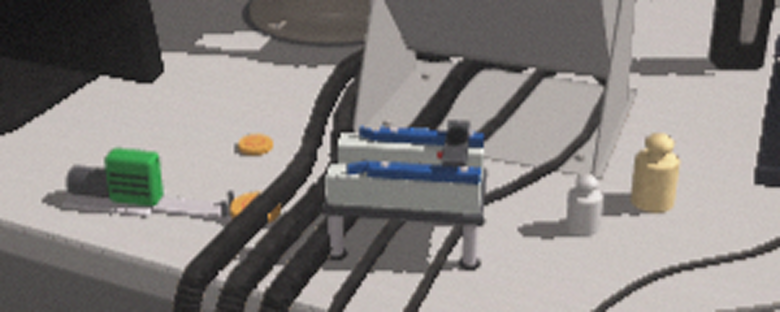

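Run:
```python
from h import *
np.set_printoptions(precision=4,suppress=True,linewidth=150)
# fused height map over region, both cameras
for cam in("scene","side"):
    d=np.load(f"pics/{cam}d.npy");P=cloud(cam,d);P[d==0]=np.nan
    x,y,z=P[...,0],P[...,1],P[...,2]
    m=np.isfinite(z)&(x>.2)&(x<.7)&(y>-.35)&(y<.3)&(z<.5)
    H=np.zeros((130,100))
    iy=((y[m]+.35)/.005).astype(int);ix=((x[m]-.2)/.005).astype(int)
    np.maximum.at(H,(iy.clip(0,129),ix.clip(0,99)),z[m])
    img=cv2.applyColorMap((H/.12*255).clip(0,255).astype(np.uint8),cv2.COLORMAP_JET)
    cv2.imwrite(f"pics/h_{cam}.png",cv2.resize(img,None,fx=4,fy=4,interpolation=cv2.INTER_NEAREST))
    # bench level
    print(cam,"bench",np.nanmedian(z[m&(abs(z)<.02)]))
    print("heights (rows y -0.12..0.1, cols x .40...62)")
    for yy in np.arange(-.12,.13,.01):
        row=[]
        for xx in np.arange(.36,.64,.02):
            q=m&(abs(x-xx)<.008)&(abs(y-yy)<.005)
            row.append(int(1000*np.max(z[q])) if q.any() else -99)
        print("%.2f"%yy,row)
```

```text
scene bench 0.00020735224848846285
heights (rows y -0.12..0.1, cols x .40...62)
-0.12 [0, 0, 1, 1, 0, 18, 18, 0, 20, 22, 23, -2, 18, 9, -99]
-0.11 [7, 1, 1, 1, 0, 12, 13, 22, 22, 21, -55, 22, 21, 11, -99]
-0.10 [8, 2, 1, 1, 0, 14, 19, 23, 23, 0, 21, 22, 20, 0, -7]
-0.09 [7, 4, 1, 1, 0, 19, 22, 22, 17, 20, 22, 21, 17, 18, 5]
-0.08 [7, 2, 1, 0, -99, 22, 22, 19, 21, 21, 21, 0, 22, 20, 3]
-0.07 [1, 1, 1, -99, 22, 22, 20, 20, 21, 21, 14, 23, 22, 20, -99]
-0.06 [1, 1, 20, 22, 23, 19, 21, 22, 21, 0, 22, 22, 21, -5, -99]
-0.05 [22, 21, 22, 20, 19, 20, 21, 21, 10, 21, 22, 21, 1, 1, 8]
-0.04 [23, 21, 22, 0, 19, 21, 21, 18, 22, 76, 51, 1, 0, 12, 10]
-0.03 [14, 1, 21, 21, 21, -99, -99, -99, -99, 78, 50, 0, 12, 13, -21]
-0.02 [22, 23, 23, 21, -99, -99, 78, 78, 18, 78, 76, 13, 13, 11, 0]
-0.01 [21, -99, -99, -99, -99, -99, 80, 79, 12, 86, 78, 13, 12, 1, 0]
-0.00 [232, 226, -99, -99, -99, -99, 85, 84, 1, 86, 87, 12, 0, 1, 2]
0.01 [240, 230, -99, -99, -99, -99, 86, 87, 13, 85, 87, 1, 1, 1, 12]
0.02 [243, 230, -99, -99, -99, -99, -99, 87, 14, 85, 87, 1, 1, 12, 11]
0.03 [247, 236, 224, -99, -99, -99, 
[... 1649 characters left out ...]
, 52, 87, 87, 2, 1, 12, 11]
0.03 [246, 234, 226, 24, 19, 1, 79, 90, 52, 79, 88, 2, 15, 13, 1]
0.04 [248, 237, 226, 21, 2, 9, 50, 87, 75, 80, 89, 12, 12, 9, 3]
0.05 [250, 240, 229, 3, 2, 15, 12, 89, 78, 93, 98, 10, 3, 1, 2]
0.06 [254, 244, 231, 3, 14, 13, 2, 89, 98, 107, 99, -99, 1, 4, 2]
0.07 [258, 245, 236, 223, 13, 2, 3, 97, 106, 105, 97, -99, 4, 3, 3]
0.08 [259, 249, 238, 228, 13, 1, 4, 97, 99, 102, 86, 84, 2, 1, 2]
0.09 [262, 251, 240, 230, 2, 2, 11, 86, 85, -99, -99, -99, 0, 2, 3]
0.10 [265, 254, 243, 232, 2, 1, 12, 74, 83, -99, -99, -99, 3, 3, 3]
0.11 [268, 257, 248, 234, 224, 1, 12, 2, -99, -99, -99, -99, 1, 1, 2]
0.12 [269, 260, 248, 238, 227, 11, 12, 2, -1, -99, -99, -99, -99, 3, 3]
```

View pics/h_side.png

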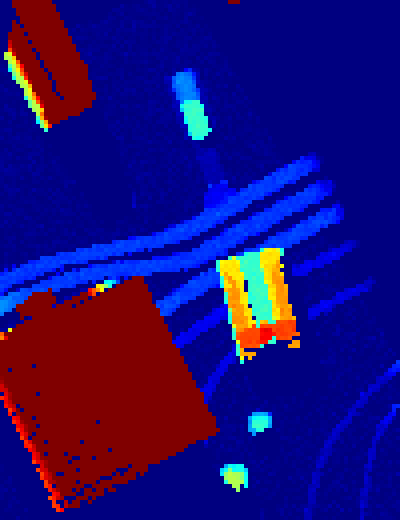

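View pics/h_scene.png

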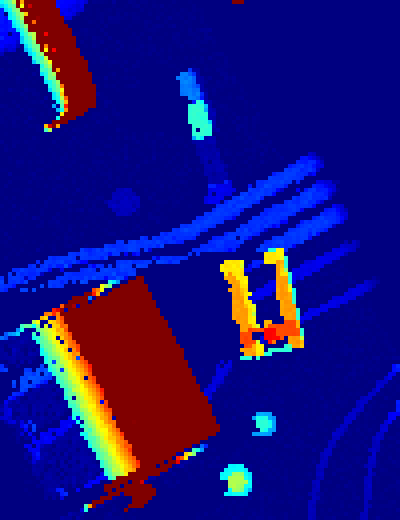

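Run:
```python
from h import *
np.set_printoptions(precision=4,suppress=True,linewidth=150)
Ps=[]
for cam in("scene","side"):
    d=np.load(f"pics/{cam}d.npy");P=cloud(cam,d);P=P[d>0];Ps.append(P)
P=np.concatenate(Ps)
for n,(a,b,c,e) in dict(box=(.2,.5,-.05,.25),mon=(.1,.36,-.6,-.15)).items():
    q=P[(P[:,0]>a)&(P[:,0]<b)&(P[:,1]>c)&(P[:,1]<e)&(P[:,2]>.03)&(P[:,2]<.7)]
    print(n,np.percentile(q,[1,50,99,100],axis=0))
    h,e2=np.histogram(q[:,2],14);print(h,e2)
for n,Q in zip(("scene","side"),Ps):
    q=Q[(Q[:,2]>.046)&(Q[:,2]<.056)&(abs(Q[:,0]-.443)<.05)&(abs(Q[:,1]+.2)<.05)]
    r=cv2.minAreaRect((q[:,:2]*1000).astype(np.float32));print(n,len(q),r,q.mean(0))
    q=Q[(Q[:,2]>.026)&(Q[:,2]<.034)&(abs(Q[:,0]-.425)<.04)&(abs(Q[:,1]+.25)<.03)];print(" cw",q.mean(0),len(q))
    # ledges tops
    q=Q[(Q[:,2]>.07)&(Q[:,2]<.0815)&(abs(Q[:,0]-.53)<.07)&(Q[:,1]>-.05)&(Q[:,1]<.06)]
    print(" ledge",cv2.minAreaRect((q[:,:2]*1000).astype(np.float32)),np.median(q[:,2]))
    q=Q[(Q[:,2]>.083)&(Q[:,2]<.091)&(abs(Q[:,0]-.53)<.07)&(Q[:,1]>-.05)&(Q[:,1]<.12)]
    print(" guide",cv2.minAreaRect((q[:,:2]*1000).astype(np.float32)),np.median(q[:,2]))
```

```text
box [[ 0.2085 -0.0108  0.0366]
 [ 0.3492  0.0903  0.2249]
 [ 0.496   0.2442  0.2893]
 [ 0.5     0.25    0.2925]]
[ 731 1032 1179  893  866  857 1054 1218 1423 1327 2852 3376 3266 2582] [0.03   0.0488 0.0675 0.0863 0.105  0.1238 0.1425 0.1613 0.18   0.1988 0.2175 0.2363 0.255  0.2738 0.2925]
mon [[ 0.1131 -0.5837  0.0433]
 [ 0.2532 -0.3272  0.241 ]
 [ 0.3135 -0.1997  0.3231]
 [ 0.36   -0.1888  0.3249]]
[ 429  807  815  886  945  969  957 1006 1247 1212 1293 1401 1772 4860] [0.0301 0.0512 0.0722 0.0933 0.1143 0.1354 0.1564 0.1775 0.1985 0.2196 0.2406 0.2617 0.2827 0.3038 0.3249]
scene 109 ((447.7915954589844, -200.3983917236328), (42.872013092041016, 22.802934646606445), 66.7120590209961) [ 0.4502 -0.2     0.0495]
 cw [ 0.4377 -0.2398  0.0288] 70
 ledge ((525.4428100585938, 19.00775146484375), (98.46253967285156, 74.7484130859375), 76.62826538085938) 0.07662697292436266
 guide ((529.335693359375, 37.1031494140625), (103.32572174072266, 76.01347351074219), 77.68846130371094) 0.08578053789036624
side 234 ((444.9485168457031, -200.6831512451172), (43.89441680908203, 22.072603225708008), 71.99691772460938) [ 0.4447 -0.2013  0.0496]
 cw [ 0.4326 -0.2394  0.0287] 177
 ledge ((522.3948364257812, 16.67708969116211), (97.74183654785156, 72.80661010742188), 76.95719146728516) 0.07689371764737876
 guide ((527.1888427734375, 38.52898406982422), (107.18718719482422, 71.05241394042969), 76.8320541381836) 0.08598227383019368
```

```bash
cat >> h.py <<'E'
def shift(p0,yaw0,targets):
    """print rows for world targets (x,y,z,yaw) from pose p0,yaw0 (tool down)"""
    c,s=np.cos(yaw0),np.sin(yaw0)
    for x,y,z,w in targets:
        dx,dy,dz=x-p0[0],y-p0[1],z-p0[2]
        print("tx %.4f ty %.4f tz %.4f yaw %.4f"%(c*dx+s*dy,s*dx-c*dy,-dz,-((w-yaw0+np.pi)%(2*np.pi)-np.pi)))
E
python3 - <<'E'
from h import *
shift([.119,.511,.227],2.913,[(.119,.511,.38,2.913),(.3,.42,.38,2.6),(.45,.25,.38,2.2),(.5,.05,.38,1.7),(.446,-.18,.38,1.22)])
E
```

```text
tx 0.0000 ty 0.0000 tz -0.1530 yaw -0.0000
tx -0.1969 ty -0.0476 tz -0.1530 yaw 0.3130
tx -0.3815 ty -0.1792 tz -0.1530 yaw 0.7130
tx -0.4756 ty -0.3627 tz -0.1530 yaw 1.2130
tx -0.4751 ty -0.5989 tz -0.1530 yaw 1.6930
```

apply_moves([
  {"tx": 0,"ty": 0,"tz": -0.06,"yaw": 0,"grip": 1},
  {"tx": 0,"ty": 0,"tz": -0.12,"yaw": 0.15,"grip": 1},
  {"tx": -0.04,"ty": -0.01,"tz": -0.153,"yaw": 0.3,"grip": 1},
  {"tx": -0.1,"ty": -0.025,"tz": -0.153,"yaw": 0.45,"grip": 1},
  {"tx": -0.16,"ty": -0.035,"tz": -0.153,"yaw": 0.6,"grip": 1},
  {"tx": -0.21,"ty": -0.06,"tz": -0.153,"yaw": 0.75,"grip": 1},
  {"tx": -0.26,"ty": -0.1,"tz": -0.153,"yaw": 0.9,"grip": 1},
  {"tx": -0.31,"ty": -0.135,"tz": -0.153,"yaw": 1.05,"grip": 1},
])

```text
time: 2.25
tool_pos: [0.3913, 0.308, 0.3798]
tool_rot: [3.141, -0.0, 1.858]
contact_force: [0.6, 0.2, 0.1]
opening: 0.0919
```

Run:
```python
from h import *
shift([.390,.309,.38],1.863,[(.43,.25,.38,1.7),(.455,.2,.38,1.6),(.48,.14,.38,1.5),(.49,.08,.38,1.4),(.49,.02,.38,1.3),(.48,-.04,.38,1.22),(.465,-.1,.38,1.22),(.45,-.16,.36,1.22)])
```

```text
tx -0.0680 ty 0.0213 tz -0.0000 yaw 0.1630
tx -0.1231 ty 0.0308 tz -0.0000 yaw 0.2630
tx -0.1878 ty 0.0375 tz -0.0000 yaw 0.3630
tx -0.2481 ty 0.0298 tz -0.0000 yaw 0.4630
tx -0.3056 ty 0.0125 tz -0.0000 yaw 0.5630
tx -0.3601 ty -0.0143 tz -0.0000 yaw 0.6430
tx -0.4133 ty -0.0460 tz -0.0000 yaw 0.6430
tx -0.4664 ty -0.0776 tz 0.0200 yaw 0.6430
```

apply_moves([
  {"tx": -0.055,"ty": 0.015,"tz": 0,"yaw": 0.16,"grip": 1},
  {"tx": -0.115,"ty": 0.03,"tz": 0,"yaw": 0.26,"grip": 1},
  {"tx": -0.175,"ty": 0.037,"tz": 0,"yaw": 0.36,"grip": 1},
  {"tx": -0.235,"ty": 0.03,"tz": 0,"yaw": 0.46,"grip": 1},
  {"tx": -0.295,"ty": 0.012,"tz": 0,"yaw": 0.56,"grip": 1},
  {"tx": -0.35,"ty": -0.014,"tz": 0,"yaw": 0.64,"grip": 1},
  {"tx": -0.405,"ty": -0.04,"tz": 0,"yaw": 0.643,"grip": 1},
  {"tx": -0.46,"ty": -0.066,"tz": 0.02,"yaw": 0.643,"grip": 1},
])

```text
time: 3.25
tool_pos: [0.4597, -0.1507, 0.3613]
tool_rot: [3.138, 0.0, 1.22]
contact_force: [0.6, -0.8, -0.0]
opening: 0.092
```

Run:
```python
from h import *
np.set_printoptions(precision=4,suppress=True)
s=robot.observe();print(s["time"],s["tool_pos"],s["tool_rot"],s["qpos"])
k=robot.get_calibration("wrist");print(-k["R"].T@k["t"],k["R"][2])
p,d=robot.read_camera("wrist");cv2.imwrite("pics/wrist1.png",p[:,:,::-1]);np.save("pics/w1.npy",d)
for l,z in {"handle":.03,"blade_pins":.004,"blade_tip":.004,"disc":.004}.items():
    for o in robot.tip_of(l,"wrist")[:2]: print(l,o["confidence"],o["pixel"],px2plane("wrist",*o["pixel"],z,k))
```

```text
3.25 [ 0.4597 -0.1507  0.3613] [3.1378 0.0003 1.2197] [-0.4754  0.1913  1.3638  0.0002  1.5828 -0.1243]
[ 0.4866 -0.0752  0.5189] [-0.0992 -0.2806 -0.9547]
handle 0.59 [183.3, 253.3] [ 0.4397 -0.1955  0.03  ]
blade_pins 0.92 [131.5, 256.3] [ 0.4743 -0.1164  0.004 ]
disc 0.6 [120.2, 256.3] [ 0.4808 -0.0985  0.004 ]
disc 0.51 [144.1, 189.1] [ 0.3558 -0.0961  0.004 ]
```

View pics/wrist1.png

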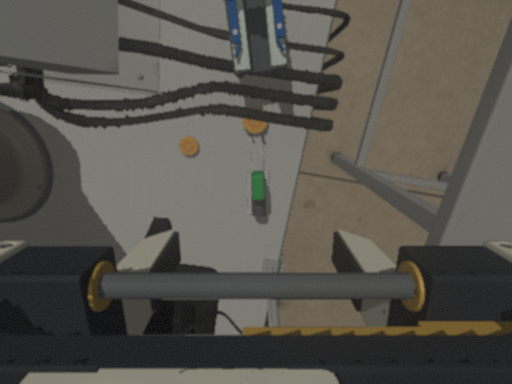

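Run:
```python
from h import *
np.set_printoptions(precision=4,suppress=True)
d=np.load("pics/w1.npy");P=cloud("wrist",d);img=cv2.imread("pics/wrist1.png")
m=(d>0)&(P[...,2]>.044)&(P[...,2]<.058)&(abs(P[...,0]-.443)<.05)&(abs(P[...,1]+.2)<.05)
q=P[m];print(len(q),cv2.minAreaRect((q[:,:2]*1000).astype(np.float32)),q.mean(0))
# disc by color
hsv=cv2.cvtColor(img,cv2.COLOR_BGR2HSV)
o=cv2.inRange(hsv,(5,120,90),(25,255,255));n,l,st,ce=cv2.connectedComponentsWithStats(o)
k=robot.get_calibration("wrist")
for i in range(1,n):
    if st[i,4]>40: print("orange",st[i],ce[i],px2plane("wrist",ce[i][1],ce[i][0],.012,k))
g=cv2.inRange(hsv,(45,100,40),(80,255,255));n,l,st,ce=cv2.connectedComponentsWithStats(g)
for i in range(1,n):
    if st[i,4]>40:
        print("green",st[i],ce[i],px2plane("wrist",ce[i][1],ce[i][0],.045,k))
cv2.imwrite("pics/w1z.png",cv2.resize(img[60:230,170:340],None,fx=3.5,fy=3.5,interpolation=cv2.INTER_CUBIC))
```

```text
319 ((444.0103454589844, -198.1331329345703), (43.848331451416016, 21.706832885742188), 74.01992797851562) [ 0.4444 -0.1973  0.0485]
orange [243 118  24  15 244] [253.8074 125.1148] [ 0.4732 -0.101   0.012 ]
orange [180 137  18  18 249] [188.4378 145.6185] [ 0.3549 -0.0945  0.012 ]
orange [ 93 262  10  17  54] [ 96.4259 269.3889] [ 0.0839 -0.2548  0.012 ]
orange [408 262  17  48 261] [418.8161 284.8774] [ 0.6773 -0.5101  0.012 ]
orange [ 243  321  258   14 1990] [388.9005 328.7678] [ 0.5972 -0.596   0.012 ]
green [252 172  12  28 299] [257.8161 185.602 ] [ 0.4461 -0.1948  0.045 ]
```

View pics/w1z.png

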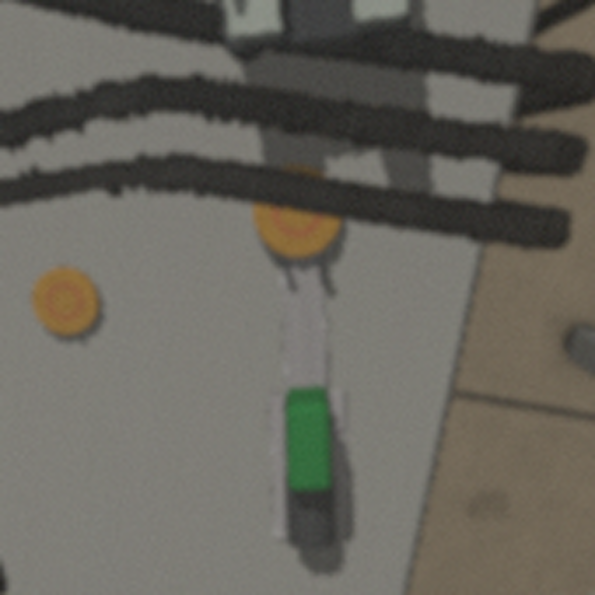

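```bash
cat >> h.py <<'E'
def box(x0,x1,y0,y1,z): return [(x0,y0,z),(x1,y0,z),(x1,y1,z),(x0,y1,z)]
LIFT=[box(-.062,.018,-.02,.02,.004),box(-.022,.022,-.011,.011,.05),box(.018,.127,-.011,.011,.004)]
FIX=[box(-.021,.1,.015,.036,.077),box(-.021,.1,-.036,-.015,.077),box(-.024,.103,-.04,.04,.05)]
def pt(pose,p):
    x,y,w=pose[:3];z=pose[3] if len(pose)>3 else 0;c,s=np.cos(w),np.sin(w);return (x+c*p[0]-s*p[1],y+s*p[0]+c*p[1],z+p[2])
def overlay(cam,img,pose,polys,col,f,r0,c0):
    for q in polys:
        pp=[proj(cam,pt(pose,p)) for p in q]
        a=np.array([[(c-c0+.5)*f,(r-r0+.5)*f] for r,c in pp]).round().astype(int)
        cv2.polylines(img,[a],True,col,1)
E
cat > ov.py <<'E'
from h import *
import sys
lp=eval(sys.argv[1]);fp=eval(sys.argv[2]);tag=sys.argv[3]
out=[]
for cam,f,(r0,r1,c0,c1),file in (("wrist",3,(0,220,170,340),"pics/wrist1.png"),("side",3,(140,330,230,340),"pics/side0.png"),("scene",3,(180,260,120,300),"pics/scene0.png")):
    im=cv2.imread(file)[r0:r1,c0:c1];im=cv2.resize(im,None,fx=f,fy=f,interpolation=cv2.INTER_CUBIC)
    overlay(cam,im,lp,LIFT,(0,0,255),f,r0,c0)
    c=[ (0.1105+.022*np.cos(t),.022*np.sin(t),.012) for t in np.linspace(0,6.28,24)]
    overlay(cam,im,lp,[c],(255,0,255),f,r0,c0)
    overlay(cam,im,fp,FIX,(0,255,255),f,r0,c0)
    out.append(im)
H=max(o.shape[0] for o in out[:2])
a=np.hstack([np.pad(o,((0,H-o.shape[0]),(0,0),(0,0))) for o in out[:2]])
cv2.imwrite(f"pics/ova{tag}.png",a[:, :840] if a.shape[1]>840 else a);cv2.imwrite(f"pics/ovb{tag}.png",out[2])
E
python3 ov.py "(.4450,-.1990,np.deg2rad(70))" "(.521,-.008,np.deg2rad(77.5))" 1
```

```text
(no output)
```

View pics/ova1.png

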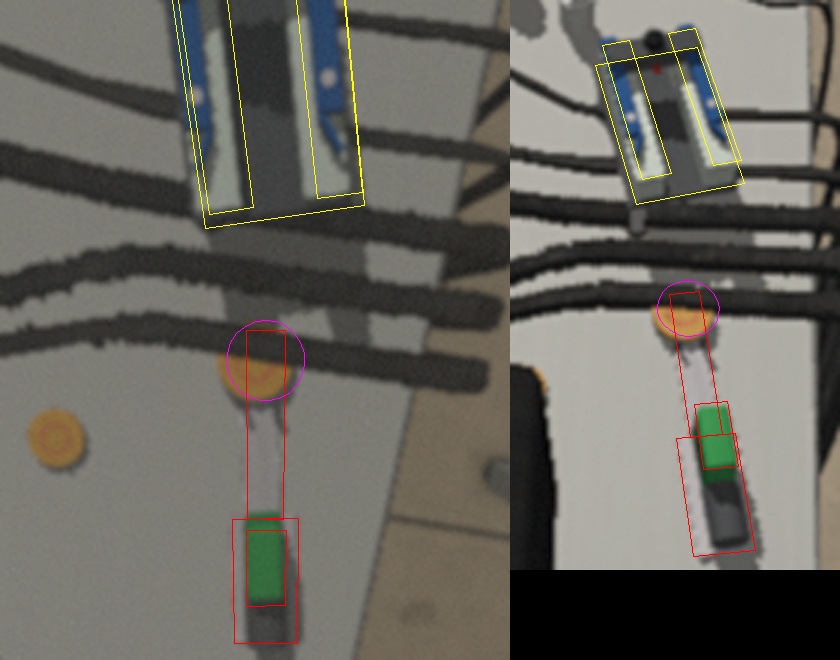

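View pics/ovb1.png

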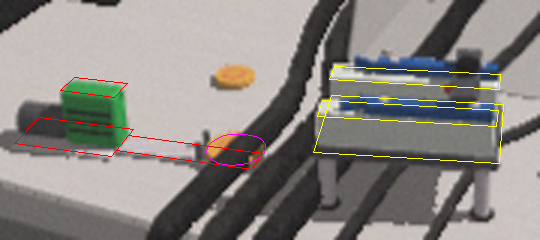

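apply_moves([
  {"tx": -0.02,"ty": 0.001,"tz": 0.05,"yaw": 0,"grip": 1},
  {"tx": -0.04,"ty": 0.002,"tz": 0.1,"yaw": 0,"grip": 1},
  {"tx": -0.0505,"ty": 0.003,"tz": 0.155,"yaw": 0,"grip": 1},
  {"tx": -0.0505,"ty": 0.003,"tz": 0.21,"yaw": 0,"grip": 1},
  {"tx": -0.0505,"ty": 0.003,"tz": 0.25,"yaw": 0,"grip": 0.6},
  {"tx": -0.0505,"ty": 0.003,"tz": 0.28,"yaw": 0,"grip": 0.3},
  {"tx": -0.0505,"ty": 0.003,"tz": 0.285,"yaw": 0,"grip": 0.3},
], force=40)

```text
time: 4.38
tool_pos: [0.4452, -0.195, 0.0741]
tool_rot: [-3.139, -0.001, 1.222]
contact_force: [0.3, -0.2, 0.4]
opening: 0.0665
```

```bash
python3 - <<'E'
from h import *
np.set_printoptions(precision=4,suppress=True)
s=robot.observe();print(s["time"],s["tool_pos"],s["tool_rot"],s["opening"])
for c in("wrist","side"):
    p,d=robot.read_camera(c);cv2.imwrite(f"pics/{c}2.png",p[:,:,::-1]);np.save(f"pics/{c}2.npy",d)
E
python3 - <<'E'
import cv2
a=cv2.imread("pics/side2.png")
cv2.imwrite("pics/side2z.png",cv2.resize(a[190:360,200:370],None,fx=3.5,fy=3.5,interpolation=cv2.INTER_CUBIC))
E
```

```text
4.375 [ 0.4452 -0.195   0.0741] [-3.1388 -0.0009  1.2223] 0.066528986899565
```

View pics/wrist2.png

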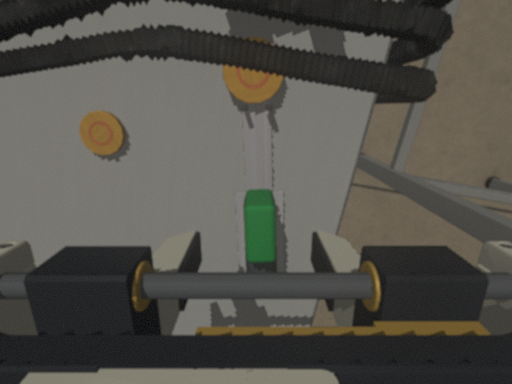

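View pics/side2z.png

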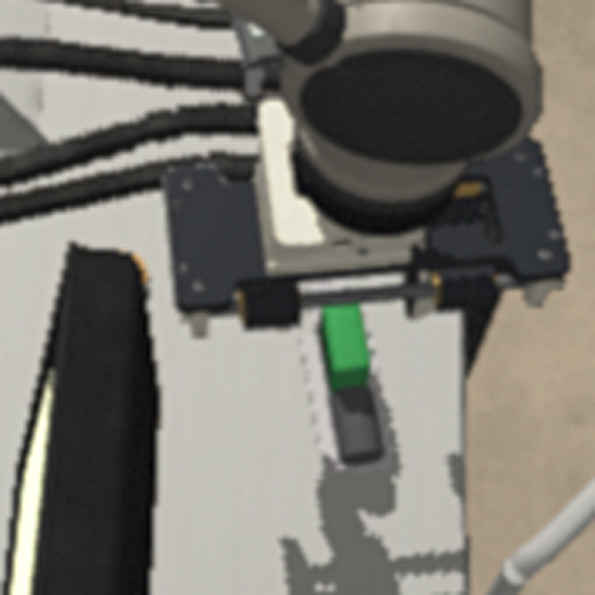

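Run:
```python
from h import *
np.set_printoptions(precision=4,suppress=True)
d=np.load("pics/wrist2.npy");P=cloud("wrist",d);img=cv2.imread("pics/wrist2.png")
hsv=cv2.cvtColor(img,cv2.COLOR_BGR2HSV);g=cv2.inRange(hsv,(45,80,30),(85,255,255))>0
m=g&(d>0)&(P[...,2]>.045)&(P[...,2]<.056);q=P[m]
print(len(q),cv2.minAreaRect((q[:,:2]*1000).astype(np.float32)),q.mean(0))
s=robot.observe();print(s["time"],s["tool_pos"])
k=robot.get_calibration("wrist");print(-k["R"].T@k["t"]-s["tool_pos"])
```

```text
1746 ((447.0701599121094, -201.679931640625), (43.01934051513672, 20.858646392822266), 71.38117218017578) [ 0.4475 -0.2001  0.051 ]
4.475 [ 0.4461 -0.1962  0.0757]
[0.0271 0.0754 0.1577]
```

apply_moves([
  {"tx": -0.002,"ty": 0.003,"tz": 0.03,"yaw": -0.015,"grip": 0.1},
  {"tx": -0.002,"ty": 0.003,"tz": 0.055,"yaw": -0.015,"grip": 0.0},
  {"tx": -0.002,"ty": 0.003,"tz": 0.063,"yaw": -0.015,"grip": -0.2},
  {"tx": -0.002,"ty": 0.003,"tz": 0.063,"yaw": -0.015,"grip": -0.4},
  {"tx": -0.002,"ty": 0.003,"tz": 0.063,"yaw": -0.015,"grip": -0.7},
  {"tx": -0.002,"ty": 0.003,"tz": 0.063,"yaw": -0.015,"grip": -1},
  {"tx": -0.002,"ty": 0.003,"tz": 0.063,"yaw": -0.015,"grip": -1},
], force=45)

```text
time: 5.35
tool_pos: [0.4476, -0.2, 0.0134]
tool_rot: [3.14, 0.0, 1.235]
contact_force: [-2.6, 1.6, 6.4]
opening: 0.0216
```

Run:
```python
from h import *
np.set_printoptions(precision=4,suppress=True)
s=robot.observe();print(s["time"],s["tool_pos"],s["tool_rot"],s["opening"],s["contact_force"],s["torque"])
for c in("wrist",):
    p,d=robot.read_camera(c);cv2.imwrite(f"pics/{c}3.png",p[:,:,::-1])
```

```text
5.35 [ 0.4476 -0.2     0.0134] [3.1404 0.0002 1.235 ] 0.021640726808092474 [-2.6031  1.5609  6.4245] [0.1392 0.5753 0.1304]
```

View pics/wrist3.png

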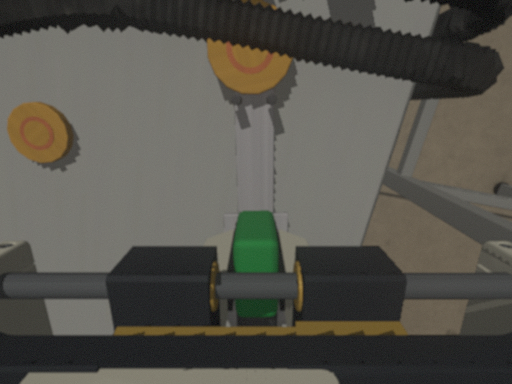

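apply_moves([
  {"tx": 0,"ty": 0,"tz": -0.001,"yaw": 0,"grip": -1},
  {"tx": 0,"ty": 0,"tz": -0.002,"yaw": 0,"grip": -1},
  {"tx": -0.001,"ty": 0,"tz": -0.002,"yaw": 0,"grip": -1},
])

```text
time: 5.78
tool_pos: [0.447, -0.2008, 0.0141]
tool_rot: [-3.141, -0.0, 1.235]
contact_force: [-0.3, 0.2, -5.2]
opening: 0.0217
```

apply_moves([
  {"tx": -0.002,"ty": 0,"tz": 0,"yaw": 0,"grip": -1},
  {"tx": -0.005,"ty": 0,"tz": 0,"yaw": 0,"grip": -1},
  {"tx": -0.01,"ty": 0,"tz": 0,"yaw": 0,"grip": -1},
  {"tx": -0.015,"ty": 0,"tz": 0,"yaw": 0,"grip": -1},
  {"tx": -0.02,"ty": 0,"tz": 0,"yaw": 0,"grip": -1},
  {"tx": -0.024,"ty": 0,"tz": 0,"yaw": 0,"grip": -1},
  {"tx": -0.027,"ty": 0,"tz": 0,"yaw": 0,"grip": -1},
  {"tx": -0.028,"ty": 0,"tz": 0,"yaw": 0,"grip": -1},
])

```text
time: 6.78
tool_pos: [0.4377, -0.2274, 0.0142]
tool_rot: [-3.142, -0.0, 1.235]
contact_force: [0.2, 0.5, -3.5]
opening: 0.0221
```

Run:
```python
from h import *
np.set_printoptions(precision=4,suppress=True)
s=robot.observe();print(s["time"],s["tool_pos"],s["tool_rot"],s["opening"],s["contact_force"],s["torque"])
for c in("wrist",):
    p,d=robot.read_camera(c);cv2.imwrite(f"pics/{c}4.png",p[:,:,::-1])
```

```text
6.775 [ 0.4377 -0.2274  0.0142] [-3.1415 -0.0001  1.2345] 0.022107401254758192 [ 0.1564  0.5384 -3.5085] [-0.2008  0.0846  0.0453]
```

View pics/wrist4.png

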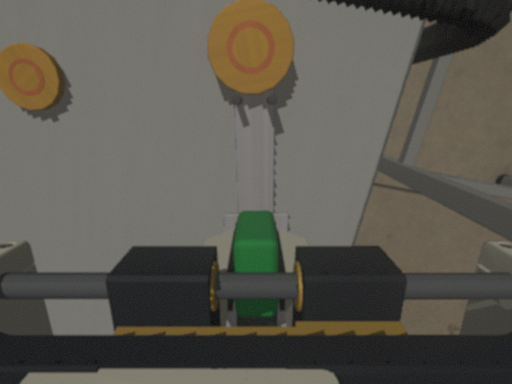

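apply_moves([
  {"tx": 0,"ty": 0,"tz": -0.005,"yaw": 0,"grip": -1},
  {"tx": 0,"ty": 0,"tz": -0.015,"yaw": 0,"grip": -1},
  {"tx": 0,"ty": 0,"tz": -0.03,"yaw": 0,"grip": -1},
  {"tx": 0,"ty": 0,"tz": -0.048,"yaw": 0,"grip": -1},
  {"tx": 0,"ty": 0,"tz": -0.066,"yaw": 0,"grip": -1},
  {"tx": 0,"ty": 0,"tz": -0.084,"yaw": 0,"grip": -1},
  {"tx": 0,"ty": 0,"tz": -0.1,"yaw": 0,"grip": -1},
  {"tx": 0,"ty": 0,"tz": -0.11,"yaw": 0,"grip": -1},
])

```text
time: 7.82
tool_pos: [0.4381, -0.2274, 0.1259]
tool_rot: [3.14, 0.001, 1.235]
contact_force: [-0.2, 0.4, -4.2]
opening: 0.0217
```

Run:
```python
from h import *
np.set_printoptions(precision=4,suppress=True)
s=robot.observe();print(s["time"],s["tool_pos"],s["tool_rot"],s["opening"],s["contact_force"],s["torque"])
for c in("wrist","side"):
    p,d=robot.read_camera(c);cv2.imwrite(f"pics/{c}5.png",p[:,:,::-1]);np.save(f"pics/{c}5.npy",d)
```

```text
7.825 [ 0.4381 -0.2274  0.1259] [3.1396 0.0005 1.2349] 0.021719919577206176 [-0.189   0.3836 -4.1731] [-0.2128  0.1012 -0.0026]
```

View pics/wrist5.png

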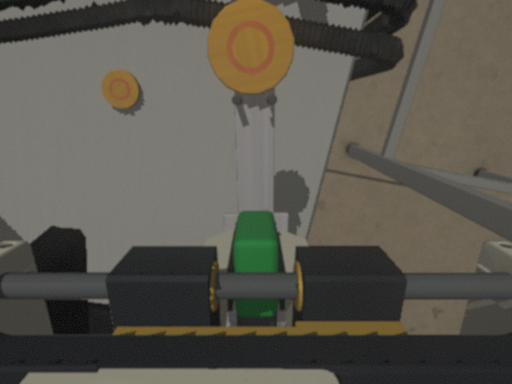

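View pics/side5.png

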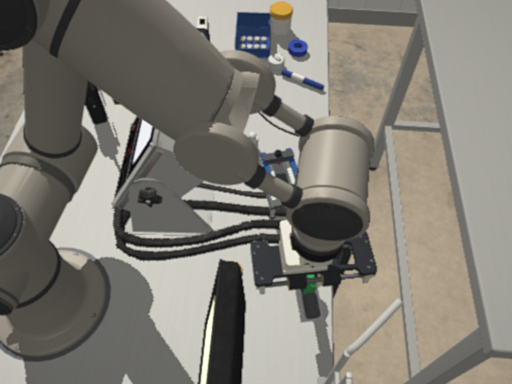

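apply_moves([
  {"tx": 0.004,"ty": 0.002,"tz": -0.005,"yaw": -0.002,"grip": -1},
  {"tx": 0.012,"ty": 0.0065,"tz": -0.012,"yaw": -0.006,"grip": -1},
  {"tx": 0.025,"ty": 0.0135,"tz": -0.02,"yaw": -0.014,"grip": -1},
  {"tx": 0.043,"ty": 0.023,"tz": -0.028,"yaw": -0.023,"grip": -1},
  {"tx": 0.065,"ty": 0.035,"tz": -0.034,"yaw": -0.035,"grip": -1},
  {"tx": 0.088,"ty": 0.047,"tz": -0.036,"yaw": -0.047,"grip": -1},
  {"tx": 0.111,"ty": 0.059,"tz": -0.036,"yaw": -0.058,"grip": -1},
  {"tx": 0.134,"ty": 0.071,"tz": -0.036,"yaw": -0.07,"grip": -1},
])

```text
time: 8.93
tool_pos: [0.5501, -0.1225, 0.1604]
tool_rot: [3.142, -0.0, 1.306]
contact_force: [0.2, -0.9, -3.5]
opening: 0.0216
```

apply_moves([
  {"tx": 0.023,"ty": 0.012,"tz": 0,"yaw": -0.011,"grip": -1},
  {"tx": 0.042,"ty": 0.022,"tz": 0,"yaw": -0.021,"grip": -1},
  {"tx": 0.056,"ty": 0.029,"tz": 0,"yaw": -0.029,"grip": -1},
  {"tx": 0.066,"ty": 0.0345,"tz": 0,"yaw": -0.035,"grip": -1},
  {"tx": 0.071,"ty": 0.037,"tz": 0,"yaw": -0.039,"grip": -1},
  {"tx": 0.072,"ty": 0.038,"tz": 0,"yaw": -0.039,"grip": -1},
])

```text
time: 9.68
tool_pos: [0.6045, -0.0648, 0.1601]
tool_rot: [-3.141, 0.0, 1.344]
contact_force: [0.5, -0.7, -4.1]
opening: 0.0216
```

Run:
```python
from h import *
np.set_printoptions(precision=4,suppress=True)
s=robot.observe();print(s["time"],s["tool_pos"],s["tool_rot"],s["opening"],s["contact_force"],s["torque"])
k=robot.get_calibration("wrist");print(repr(k))
np.save("pics/k6.npy",k,allow_pickle=True)
for c in("wrist",):
    p,d=robot.read_camera(c);cv2.imwrite(f"pics/{c}6.png",p[:,:,::-1]);np.save(f"pics/{c}6.npy",d)
    for l,z in {"bed_entry":.077,"bed_end":.077}.items():
        for o in robot.tip_of(l,"wrist")[:2]: print(l,o["confidence"],o["pixel"],px2plane("wrist",*o["pixel"],z,k))
```

```text
9.675 [ 0.6045 -0.0648  0.1601] [-3.1413  0.0001  1.3438] 0.02159496504320335 [ 0.5305 -0.6842 -4.1018] [-0.2222  0.0533 -0.0098]
{'camera_matrix': array([[290.1256,   0.    , 255.8027],
       [  0.    , 290.1256, 196.0872],
       [  0.    ,   0.    ,   1.    ]]), 'R': array([[ 0.9744, -0.225 , -0.0006],
       [-0.2146, -0.9303,  0.2974],
       [-0.0674, -0.2896, -0.9548]]), 't': array([-0.6032,  0.0515,  0.3493])}
bed_entry 0.87 [160.4, 136.3] [ 0.5149 -0.0067  0.077 ]
bed_end 0.87 [27.0, 124.3] [0.5404 0.0891 0.077 ]
bed_end 0.22 [162.5, 141.4] [ 0.5184 -0.0093  0.077 ]
```

View pics/wrist6.png

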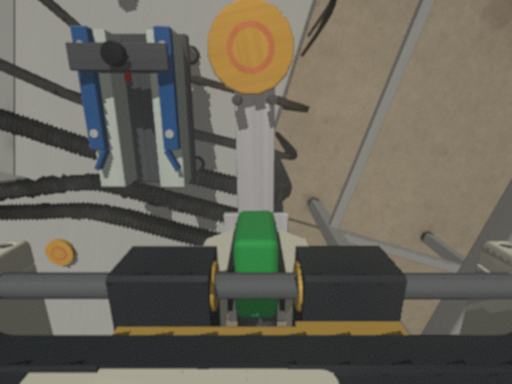

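```bash
cat > fit.py <<'E'
from h import *
from scipy.optimize import differential_evolution
k=np.load("pics/k6.npy",allow_pickle=True).item()
img=cv2.imread("pics/wrist6.png");g=cv2.GaussianBlur(img,(0,0),0.8).astype(np.float32)
gx=cv2.Sobel(g,cv2.CV_32F,1,0);gy=cv2.Sobel(g,cv2.CV_32F,0,1)
def pj(X):
    p=(k["R"]@X.T).T+k["t"];p=p@k["camera_matrix"].T;return p[:,:2]/p[:,2:]
L=[((-.021,.015,.077),(.04,.015,.077)),((-.021,-.015,.077),(.04,-.015,.077)),((-.021,.015,.077),(-.021,.036,.077)),((-.021,-.015,.077),(-.021,-.036,.077)),((-.021,-.036,.077),(.09,-.036,.077)),((-.021,.036,.077),(.0,.036,.077)),((-.024,-.04,.05),(-.024,.015,.05)),((-.024,-.04,.05),(.1,-.04,.05))]
def score(v):
    tot=0
    for a,b in L:
        t=np.linspace(0.03,.97,40)[:,None];Q=np.array(a)*(1-t)+np.array(b)*t
        X=np.array([pt((v[0],v[1],v[2]),q) for q in Q]);u=pj(X)
        dvec=u[-1]-u[0];n=np.array([-dvec[1],dvec[0]])/np.linalg.norm(dvec)
        m=u.astype(np.float32)[None]
        ax=cv2.remap(gx,m[...,0],m[...,1],cv2.INTER_LINEAR)[0];ay=cv2.remap(gy,m[...,0],m[...,1],cv2.INTER_LINEAR)[0]
        tot+=np.mean(np.minimum(np.abs(ax*n[0]+ay*n[1]).sum(-1),300))*(np.linalg.norm(np.subtract(a,b))**.5)
    return -tot
r=differential_evolution(score,[(.505,.53),(-.02,.005),(1.27,1.4)],seed=1,maxiter=120,popsize=20)
print(r.x,np.degrees(r.x[2]),r.fun)
im=cv2.resize(img[0:230,40:320],None,fx=2.8,fy=2.8,interpolation=cv2.INTER_CUBIC)
for a,b in L+[(box(-.062,.1,0,0,.077)[1],(0,0,.077))]:
    u=(pj(np.array([pt(r.x,a),pt(r.x,b)]))-[40,0]+.5)*2.8;u=u.round().astype(int);cv2.line(im,tuple(map(int,u[0])),tuple(map(int,u[1])),(0,255,255),1)
cv2.imwrite("pics/fit6.png",im)
E
python3 fit.py
```

```text
[ 0.51705318 -0.01015547  1.34672704] 77.1617753654458 -378.12972027365214
```

View pics/fit6.png

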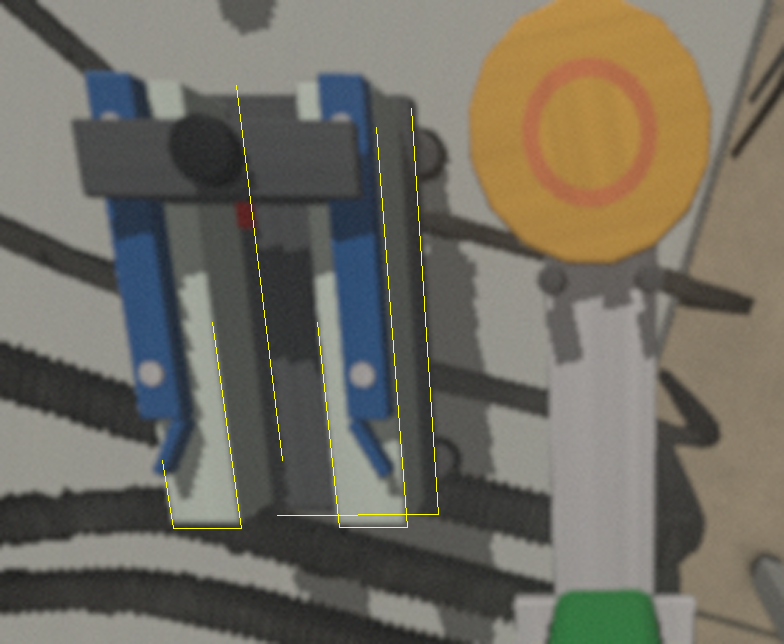

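Run:
```python
from h import *
np.set_printoptions(precision=4,suppress=True)
k=np.load("pics/k6.npy",allow_pickle=True).item()
T=np.array([.6045,-.0648]);w=1.3438
def rel(r,c,z):
    p=px2plane("wrist",r,c,z,k)[:2]-T;return np.array([np.cos(w)*p[0]+np.sin(w)*p[1],-np.sin(w)*p[0]+np.cos(w)*p[1]])
for n,(u,v),z in (("pinL",(552,281),.165),("pinR",(650,278),.165),("disc",(590,131),.159),("footL",(517,598),.151),("footR",(694,598),.151)):
    print(n,rel(v/2.8-.5,40+u/2.8-.5,z))
d=np.load("pics/wrist6.npy");P=cloud("wrist",d)
q=P[5:85,225:280];print("disc z",np.median(q[...,2]),np.percentile(q[...,2],[5,95]))
q=P[120:200,246:266];print("blade z",np.median(q[...,2]))
f=np.array([.51705,-.01016]);wf=1.3467
# ledge z
print("ledge", np.median(P[170:182,104:120,2]),np.median(P[170:182,165:178,2]))
```

```text
pinL [0.083  0.0098]
pinR [ 0.0835 -0.0077]
disc [0.1082 0.003 ]
footL [0.0173 0.0197]
footR [ 0.0173 -0.0191]
disc z 0.158744667809687 [0.1575 0.16  ]
blade z 0.1505765330340956
ledge 0.07702284299953305 0.07685164464576592
```

apply_moves([
  {"tx": -0.0025,"ty": -0.003,"tz": 0,"yaw": 0,"grip": -1},
  {"tx": -0.008,"ty": -0.01,"tz": 0,"yaw": 0,"grip": -1},
  {"tx": -0.0165,"ty": -0.0215,"tz": 0,"yaw": -0.003,"grip": -1},
  {"tx": -0.0275,"ty": -0.0355,"tz": 0,"yaw": -0.003,"grip": -1},
  {"tx": -0.04,"ty": -0.0515,"tz": 0,"yaw": -0.003,"grip": -1},
  {"tx": -0.0525,"ty": -0.067,"tz": 0,"yaw": -0.003,"grip": -1},
  {"tx": -0.062,"ty": -0.08,"tz": 0,"yaw": -0.003,"grip": -1},
  {"tx": -0.069,"ty": -0.0885,"tz": 0,"yaw": -0.003,"grip": -1},
])

```text
time: 10.82
tool_pos: [0.5019, -0.1124, 0.1604]
tool_rot: [3.141, -0.0, 1.346]
contact_force: [-0.5, 0.1, -3.2]
opening: 0.0217
```

apply_moves([
  {"tx": -0.004,"ty": -0.005,"tz": 0.002,"yaw": 0,"grip": -1},
  {"tx": -0.0055,"ty": -0.007,"tz": 0.007,"yaw": 0,"grip": -1},
  {"tx": -0.0055,"ty": -0.007,"tz": 0.015,"yaw": 0,"grip": -1},
  {"tx": -0.0055,"ty": -0.007,"tz": 0.025,"yaw": 0,"grip": -1},
  {"tx": -0.0055,"ty": -0.007,"tz": 0.035,"yaw": 0,"grip": -1},
  {"tx": -0.0055,"ty": -0.007,"tz": 0.043,"yaw": 0,"grip": -1},
  {"tx": -0.0055,"ty": -0.007,"tz": 0.045,"yaw": 0,"grip": -1},
])

```text
time: 11.7
tool_pos: [0.4945, -0.1156, 0.1144]
tool_rot: [-3.14, -0.0, 1.347]
contact_force: [-0.0, -0.6, -4.3]
opening: 0.0216
```

```bash
cat > chk.py <<'E'
from h import *
import sys
np.set_printoptions(precision=4,suppress=True)
n=sys.argv[1]
s=robot.observe();print(s["time"],s["tool_pos"],s["tool_rot"],s["opening"],s["contact_force"],s["torque"])
f=np.array([.51705,-.01016]);wf=1.3467
e=s["tool_pos"][:2]-f;print("TCP in fixture",np.cos(wf)*e[0]+np.sin(wf)*e[1],-np.sin(wf)*e[0]+np.cos(wf)*e[1],s["tool_pos"][2],"dyaw",s["tool_rot"][2]-wf)
k=robot.get_calibration("wrist")
for c in sys.argv[2:]:
    p,d=robot.read_camera(c);im=np.ascontiguousarray(p[:,:,::-1])
    cv2.imwrite(f"pics/{c}{n}.png",im);np.save(f"pics/{c}{n}.npy",d)
    if c=="wrist":
        cv2.imwrite(f"pics/wz{n}.png",cv2.resize(im[:230,120:390],None,fx=2.5,fy=2.5,interpolation=cv2.INTER_CUBIC))
E
python3 chk.py 7 wrist side
```

```text
11.7 [ 0.4945 -0.1156  0.1144] [-3.1403 -0.0003  1.3469] 0.021580429137288883 [-0.0252 -0.6414 -4.2825] [-0.1818  0.1377 -0.047 ]
TCP in fixture -0.10780420516247417 -0.0014195478851310658 0.11437759690980454 dyaw 0.0001621794812876054
```

View pics/wz7.png

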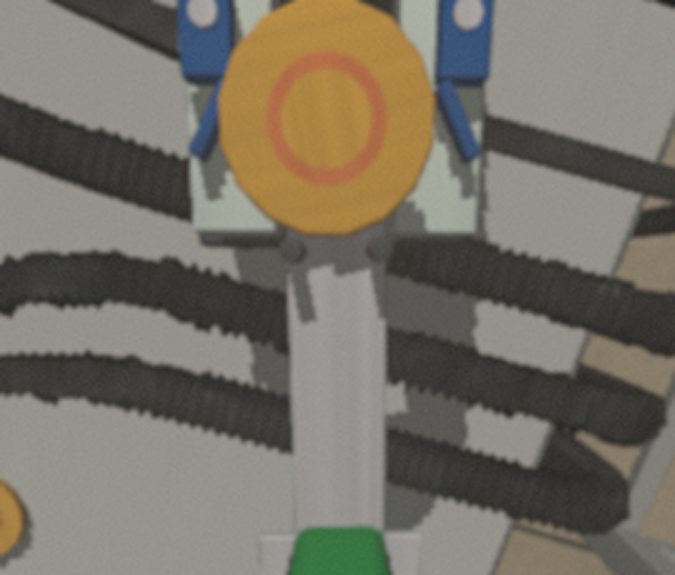

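View pics/side7.png

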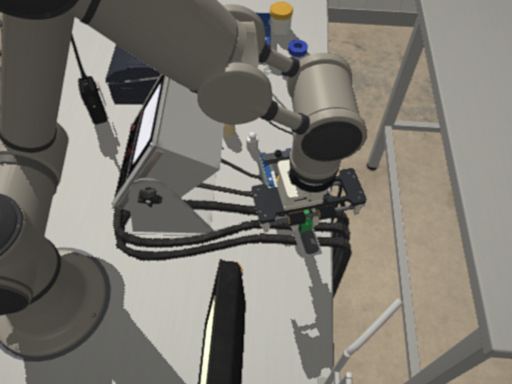

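apply_moves([
  {"tx": 0,"ty": 0,"tz": 0.004,"yaw": 0,"grip": -1},
  {"tx": 0,"ty": 0,"tz": 0.01,"yaw": 0,"grip": -1},
  {"tx": 0,"ty": 0,"tz": 0.016,"yaw": 0,"grip": -1},
  {"tx": 0,"ty": 0,"tz": 0.021,"yaw": 0,"grip": -1},
  {"tx": 0,"ty": 0,"tz": 0.025,"yaw": 0,"grip": -1},
  {"tx": 0,"ty": 0,"tz": 0.028,"yaw": 0,"grip": -1},
  {"tx": 0,"ty": 0,"tz": 0.031,"yaw": 0,"grip": -1},
  {"tx": 0,"ty": 0,"tz": 0.033,"yaw": 0,"grip": -1},
])

```text
time: 12.8
tool_pos: [0.4949, -0.1158, 0.0822]
tool_rot: [3.141, -0.0, 1.347]
contact_force: [0.2, 0.3, -3.0]
opening: 0.0215
```

```bash
python3 chk.py 8 wrist
```

```text
12.8 [ 0.4949 -0.1158  0.0822] [ 3.1413 -0.0001  1.3468] 0.021534270481494717 [ 0.194   0.2648 -2.9633] [-0.1106  0.1022  0.0313]
TCP in fixture -0.1079195904760578 -0.0018636645095596455 0.08215782836990623 dyaw 8.290721648451793e-05
```

View pics/wz8.png

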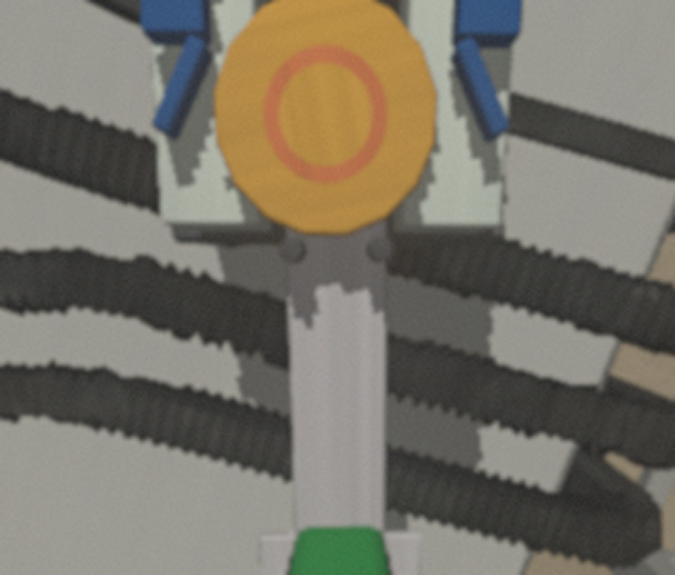

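Run:
```python
from h import *
k=np.load("pics/k6.npy",allow_pickle=True).item()
f=np.array([.51705,-.01016]);w=1.3467
for n,v,u,z in (("root",203,245,.0815),("tip",228,247,.0815),("topedge",197,245,.105)):
    e=px2plane("wrist",v/2.8-.5,40+u/2.8-.5,z,k)[:2]-f
    print(n,np.cos(w)*e[0]+np.sin(w)*e[1],-np.sin(w)*e[0]+np.cos(w)*e[1])
```

```text
root 0.0708899698144612 -0.0003969648811204835
tip 0.064622670252555 -9.437542305202294e-05
topedge 0.06979214048100213 -0.010228818513905762
```

apply_moves([
  {"tx": 0.001,"ty": 0,"tz": 0,"yaw": 0,"grip": -1},
  {"tx": 0.002,"ty": 0,"tz": 0,"yaw": 0,"grip": -1},
  {"tx": 0.0035,"ty": 0,"tz": 0,"yaw": 0,"grip": -1},
  {"tx": 0.0055,"ty": 0,"tz": 0,"yaw": 0,"grip": -1},
  {"tx": 0.008,"ty": 0,"tz": 0,"yaw": 0,"grip": -1},
  {"tx": 0.0105,"ty": 0,"tz": 0,"yaw": 0,"grip": -1},
  {"tx": 0.013,"ty": 0,"tz": 0,"yaw": 0,"grip": -1},
  {"tx": 0.015,"ty": 0,"tz": 0,"yaw": 0,"grip": -1},
])

```text
time: 13.85
tool_pos: [0.4982, -0.101, 0.0822]
tool_rot: [3.141, -0.0, 1.347]
contact_force: [-0.3, -1.8, -2.0]
opening: 0.0215
```

apply_moves([
  {"tx": 0.002,"ty": 0,"tz": 0,"yaw": 0,"grip": -1},
  {"tx": 0.0045,"ty": 0,"tz": 0,"yaw": 0,"grip": -1},
  {"tx": 0.007,"ty": 0,"tz": 0,"yaw": 0,"grip": -1},
  {"tx": 0.0095,"ty": 0,"tz": 0,"yaw": 0,"grip": -1},
  {"tx": 0.012,"ty": 0,"tz": 0,"yaw": 0,"grip": -1},
  {"tx": 0.0145,"ty": 0,"tz": 0,"yaw": 0,"grip": -1},
  {"tx": 0.017,"ty": 0,"tz": 0,"yaw": 0,"grip": -1},
  {"tx": 0.019,"ty": 0,"tz": 0,"yaw": 0,"grip": -1},
])

```text
time: 14.85
tool_pos: [0.5024, -0.0824, 0.0822]
tool_rot: [3.142, -0.0, 1.347]
contact_force: [-1.1, -1.1, -2.6]
opening: 0.0214
```

```bash
python3 chk.py 9 wrist
```

```text
14.85 [ 0.5024 -0.0824  0.0822] [ 3.1416 -0.0001  1.3469] 0.021439282726762487 [-1.0912 -1.0597 -2.6144] [-0.2839  0.09   -0.0573]
TCP in fixture -0.07372805868131171 -0.001745198387769143 0.0821914944168972 dyaw 0.0001607308607807223
```

View pics/wz9.png

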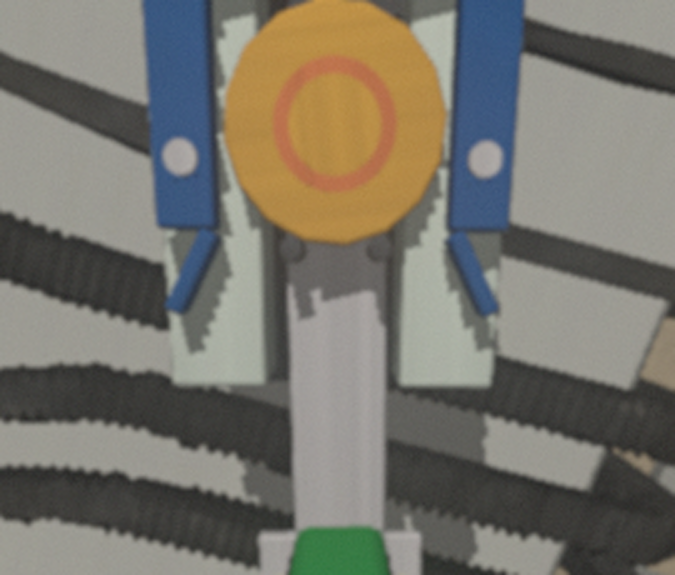

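apply_moves([
  {"tx": 0.0015,"ty": 0,"tz": 0,"yaw": 0,"grip": -1},
  {"tx": 0.0035,"ty": 0,"tz": 0,"yaw": 0,"grip": -1},
  {"tx": 0.0055,"ty": 0,"tz": 0,"yaw": 0,"grip": -1},
  {"tx": 0.0075,"ty": 0,"tz": 0,"yaw": 0,"grip": -1},
  {"tx": 0.009,"ty": 0,"tz": 0,"yaw": 0,"grip": -1},
  {"tx": 0.01,"ty": 0,"tz": 0,"yaw": 0,"grip": -1},
  {"tx": 0.0105,"ty": 0,"tz": 0,"yaw": 0,"grip": -1},
  {"tx": 0.011,"ty": 0,"tz": 0,"yaw": 0,"grip": -1},
])

```text
time: 15.9
tool_pos: [0.5048, -0.0719, 0.0822]
tool_rot: [-3.142, -0.0, 1.347]
contact_force: [-0.3, -1.2, -2.5]
opening: 0.0218
```

```bash
python3 chk.py 10 wrist
```

```text
15.9 [ 0.5048 -0.0719  0.0822] [-3.1416 -0.0001  1.3467] 0.021780664393802485 [-0.2568 -1.1691 -2.4789] [-0.2153  0.0791  0.0063]
TCP in fixture -0.06293164873914367 -0.0017464005994975128 0.08217888573576973 dyaw 4.819341191741877e-05
```

View pics/wz10.png

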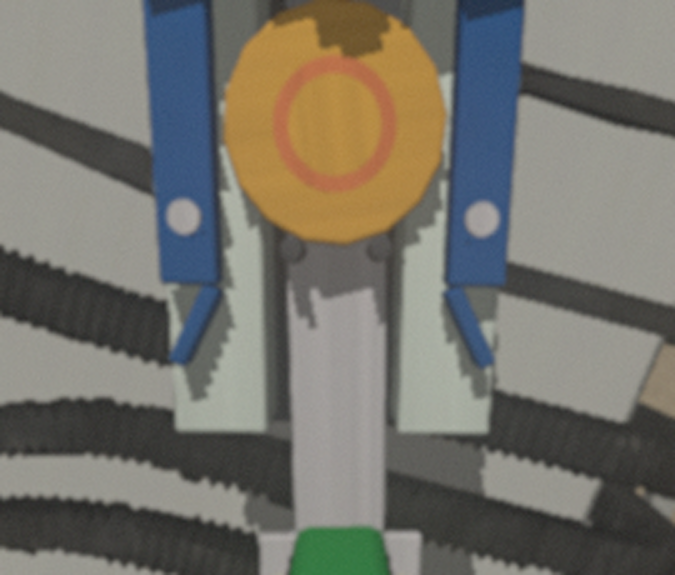

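apply_moves([
  {"tx": 0.0005,"ty": 0,"tz": 0,"yaw": 0,"grip": -1},
  {"tx": 0.001,"ty": 0,"tz": 0,"yaw": 0,"grip": -1},
  {"tx": 0.0015,"ty": 0,"tz": 0,"yaw": 0,"grip": -1},
  {"tx": 0.002,"ty": 0,"tz": 0,"yaw": 0,"grip": -1},
  {"tx": 0.0025,"ty": 0,"tz": 0,"yaw": 0,"grip": -1},
])

```text
time: 16.58
tool_pos: [0.5053, -0.0694, 0.0822]
tool_rot: [-3.142, -0.0, 1.347]
contact_force: [0.5, -0.9, -2.6]
opening: 0.0218
```

apply_moves([
  {"tx": 0.0005,"ty": 0,"tz": 0,"yaw": 0,"grip": -1},
  {"tx": 0.001,"ty": 0,"tz": 0,"yaw": 0,"grip": -1},
])

```text
time: 16.82
tool_pos: [0.5056, -0.0684, 0.0822]
tool_rot: [3.142, -0.0, 1.347]
contact_force: [-1.5, -1.5, -2.8]
opening: 0.0222
```

apply_moves([
  {"tx": 0.0005,"ty": 0,"tz": 0,"yaw": 0,"grip": -1},
  {"tx": 0.0005,"ty": 0,"tz": 0,"yaw": 0,"grip": -1},
])

```text
time: 17.08
tool_pos: [0.5057, -0.0679, 0.0822]
tool_rot: [3.142, -0.0, 1.347]
contact_force: [0.9, -0.8, -1.8]
opening: 0.0223
```

apply_moves([
  {"tx": 0.0003,"ty": 0,"tz": 0,"yaw": 0,"grip": -1},
  {"tx": 0.0006,"ty": 0,"tz": 0,"yaw": 0,"grip": -1},
  {"tx": 0.0006,"ty": 0,"tz": 0,"yaw": 0,"grip": -1},
])

```text
time: 17.45
tool_pos: [0.5058, -0.0674, 0.0822]
tool_rot: [3.142, -0.0, 1.347]
contact_force: [0.6, -2.4, -2.4]
opening: 0.0219
```

apply_moves([
  {"tx": 0.0003,"ty": 0,"tz": 0,"yaw": 0,"grip": -1},
  {"tx": 0.0006,"ty": 0,"tz": 0,"yaw": 0,"grip": -1},
  {"tx": 0.0006,"ty": 0,"tz": 0,"yaw": 0,"grip": -1},
])

```text
time: 17.82
tool_pos: [0.5059, -0.0668, 0.0822]
tool_rot: [3.142, -0.0, 1.347]
contact_force: [-0.4, -1.0, -2.3]
opening: 0.0219
```

apply_moves([
  {"tx": 0.0003,"ty": 0,"tz": 0,"yaw": 0,"grip": -1},
  {"tx": 0.0006,"ty": 0,"tz": 0,"yaw": 0,"grip": -1},
  {"tx": 0.0006,"ty": 0,"tz": 0,"yaw": 0,"grip": -1},
])

```text
time: 18.2
tool_pos: [0.5061, -0.0663, 0.0822]
tool_rot: [3.142, -0.0, 1.347]
contact_force: [-1.0, -0.8, -2.1]
opening: 0.0216
```

apply_moves([
  {"tx": 0.0003,"ty": 0,"tz": 0,"yaw": 0,"grip": -1},
  {"tx": 0.0006,"ty": 0,"tz": 0,"yaw": 0,"grip": -1},
  {"tx": 0.0006,"ty": 0,"tz": 0,"yaw": 0,"grip": -1},
])

```text
time: 18.58
tool_pos: [0.5062, -0.0661, 0.0823]
tool_rot: [3.141, 0.001, 1.347]
contact_force: [-1.1, -4.1, -1.4]
opening: 0.0217
```

apply_moves([
  {"tx": 0.0003,"ty": 0,"tz": 0,"yaw": 0,"grip": -1},
  {"tx": 0.0006,"ty": 0,"tz": 0,"yaw": 0,"grip": -1},
  {"tx": 0.0006,"ty": 0,"tz": 0,"yaw": 0,"grip": -1},
])

```text
time: 18.95
tool_pos: [0.5062, -0.066, 0.0823]
tool_rot: [3.141, 0.001, 1.347]
contact_force: [-2.2, -7.5, -1.1]
opening: 0.0221
```

apply_moves([
  {"tx": 0.0001,"ty": 0,"tz": 0,"yaw": 0,"grip": -1},
  {"tx": 0.0001,"ty": 0,"tz": 0,"yaw": 0,"grip": -1},
  {"tx": 0.0001,"ty": 0,"tz": 0,"yaw": 0,"grip": -1},
])

```text
time: 19.32
tool_pos: [0.5062, -0.066, 0.0823]
tool_rot: [3.141, 0.002, 1.347]
contact_force: [-2.1, -8.2, -0.5]
opening: 0.0216
```

```bash
python3 chk.py 11 wrist
python3 - <<'E'
from cell import robot
robot.read_camera("side");print(robot.observe()["contact_force"])
robot.read_camera("side");print(robot.observe()["contact_force"])
E
```

```text
19.325 [ 0.5062 -0.066   0.0823] [3.1414 0.0015 1.347 ] 0.021638460816993596 [-2.1129 -8.2111 -0.4818] [-1.2898  0.425   0.0387]
TCP in fixture -0.056875870940931404 -0.0018796029467491732 0.082331678631161 dyaw 0.0003050624353544418
[-2.52617697 -6.6708442  -0.78408567]
[-3.2138758  -8.32076162 -1.09575099]
```

View pics/wz11.png

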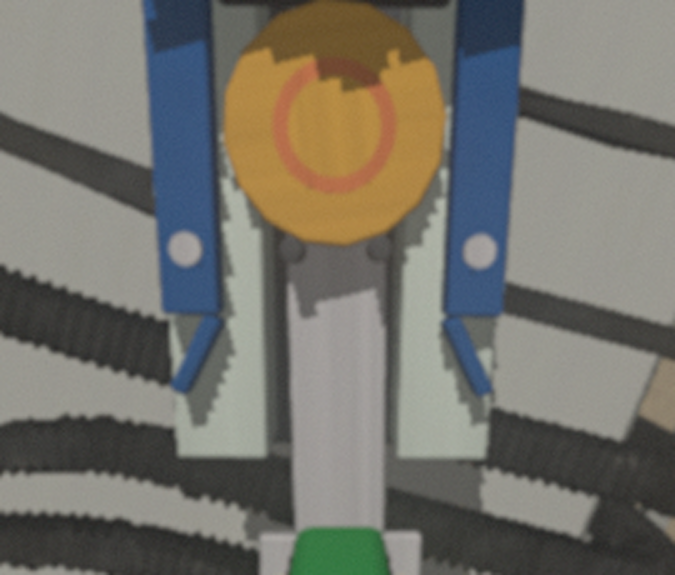

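apply_moves([
  {"tx": -0.001,"ty": 0,"tz": 0,"yaw": 0,"grip": -1},
  {"tx": -0.003,"ty": 0,"tz": 0,"yaw": 0,"grip": -1},
  {"tx": -0.007,"ty": 0,"tz": 0,"yaw": 0,"grip": -1},
  {"tx": -0.015,"ty": 0,"tz": 0,"yaw": 0,"grip": -1},
  {"tx": -0.027,"ty": 0,"tz": 0,"yaw": 0,"grip": -1},
  {"tx": -0.042,"ty": 0,"tz": 0,"yaw": 0,"grip": -1},
  {"tx": -0.057,"ty": 0,"tz": 0,"yaw": 0,"grip": -1},
  {"tx": -0.07,"ty": 0,"tz": 0,"yaw": 0,"grip": -1},
])

```text
time: 20.48
tool_pos: [0.4905, -0.1345, 0.0822]
tool_rot: [-3.142, -0.0, 1.346]
contact_force: [0.2, 0.8, -3.4]
opening: 0.0222
```

apply_moves([
  {"tx": -0.013,"ty": 0,"tz": 0,"yaw": 0,"grip": -1},
  {"tx": -0.028,"ty": 0,"tz": 0,"yaw": 0,"grip": -1},
  {"tx": -0.043,"ty": 0,"tz": 0,"yaw": 0,"grip": -1},
  {"tx": -0.053,"ty": 0,"tz": 0,"yaw": 0,"grip": -1},
  {"tx": -0.055,"ty": 0,"tz": 0,"yaw": 0,"grip": -1},
  {"tx": -0.055,"ty": 0,"tz": 0,"yaw": 0,"grip": -1},
])

```text
time: 21.22
tool_pos: [0.4785, -0.1867, 0.0821]
tool_rot: [-3.141, -0.0, 1.347]
contact_force: [-0.1, -0.5, -2.8]
opening: 0.0217
```

```bash
python3 chk.py 12 wrist scene
python3 - <<'E'
import cv2
a=cv2.imread("pics/scene12.png")
cv2.imwrite("pics/scene12z.png",cv2.resize(a[140:280,100:360],None,fx=3,fy=3,interpolation=cv2.INTER_CUBIC))
from h import *
shift([.4806,-.178,.0823],1.347,[(.436,-.232,.0823,1.235),(.436,-.232,.017,1.235)])
E
```

```text
21.225 [ 0.4785 -0.1867  0.0821] [-3.1414 -0.0003  1.3467] 0.021744370561383394 [-0.0716 -0.4963 -2.7604] [-0.0622  0.0356 -0.002 ]
TCP in fixture -0.18072341169845096 -0.0016938899201168478 0.08212663350443439 dyaw -4.4050200530998396e-05
tx -0.0626 ty -0.0315 tz -0.0000 yaw 0.1120
tx -0.0626 ty -0.0315 tz 0.0653 yaw 0.1120
```

View pics/scene12z.png

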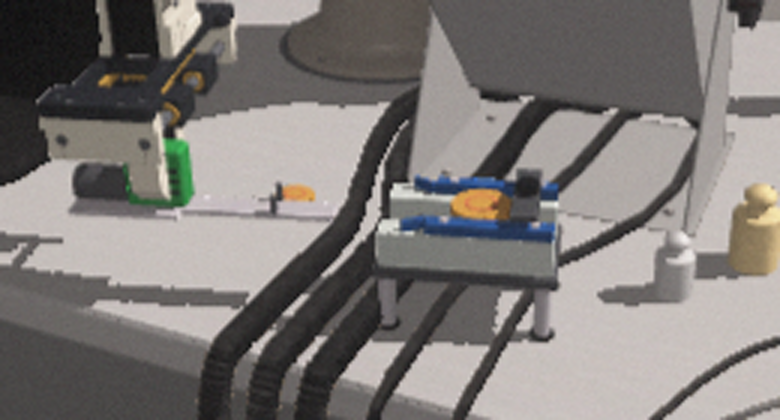

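View pics/wz12.png

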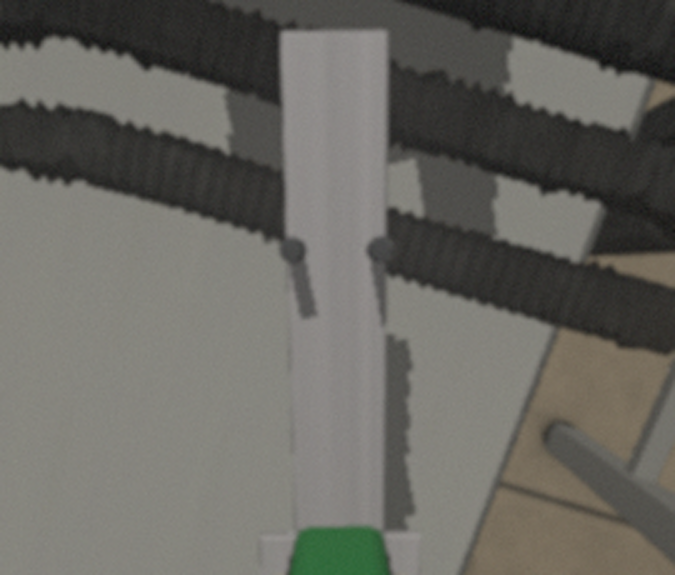

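apply_moves([
  {"tx": -0.015,"ty": -0.009,"tz": 0,"yaw": 0.03,"grip": -1},
  {"tx": -0.035,"ty": -0.02,"tz": 0,"yaw": 0.07,"grip": -1},
  {"tx": -0.05,"ty": -0.029,"tz": 0,"yaw": 0.105,"grip": -1},
  {"tx": -0.0536,"ty": -0.0313,"tz": 0.01,"yaw": 0.112,"grip": -1},
  {"tx": -0.0536,"ty": -0.0313,"tz": 0.03,"yaw": 0.112,"grip": -1},
  {"tx": -0.0536,"ty": -0.0313,"tz": 0.048,"yaw": 0.112,"grip": -1},
  {"tx": -0.0536,"ty": -0.0313,"tz": 0.06,"yaw": 0.112,"grip": -1},
  {"tx": -0.0536,"ty": -0.0313,"tz": 0.064,"yaw": 0.112,"grip": -1},
])

```text
time: 22.32
tool_pos: [0.4359, -0.2318, 0.0173]
tool_rot: [-3.14, -0.001, 1.235]
contact_force: [-0.3, -0.3, -3.3]
opening: 0.022
```

apply_moves([
  {"tx": 0,"ty": 0,"tz": 0.002,"yaw": 0,"grip": -1},
  {"tx": 0,"ty": 0,"tz": 0.0035,"yaw": 0,"grip": -1},
  {"tx": 0,"ty": 0,"tz": 0.0045,"yaw": 0,"grip": -1},
  {"tx": 0,"ty": 0,"tz": 0.0045,"yaw": 0,"grip": -1},
])

```text
time: 22.82
tool_pos: [0.4362, -0.2322, 0.0138]
tool_rot: [3.141, 0.0, 1.235]
contact_force: [0.6, 0.4, -2.1]
opening: 0.0218
```

Close to touching; lower a little more.

apply_moves([
  {"tx": 0,"ty": 0,"tz": 0.0005,"yaw": 0,"grip": -1},
  {"tx": 0,"ty": 0,"tz": 0.001,"yaw": 0,"grip": -1},
  {"tx": 0,"ty": 0,"tz": 0.001,"yaw": 0,"grip": -1},
])

```text
time: 23.2
tool_pos: [0.4363, -0.2322, 0.0133]
tool_rot: [3.141, 0.0, 1.235]
contact_force: [-1.7, 1.2, 4.6]
opening: 0.0218
```

Resting on the bench. Release gently, then rise.

apply_moves([
  {"tx": 0,"ty": 0,"tz": -0.0005,"yaw": 0,"grip": -0.5},
  {"tx": 0,"ty": 0,"tz": -0.0005,"yaw": 0,"grip": -0.4},
  {"tx": 0,"ty": 0,"tz": -0.0005,"yaw": 0,"grip": -0.2},
  {"tx": 0,"ty": 0,"tz": -0.0005,"yaw": 0,"grip": 0},
  {"tx": 0,"ty": 0,"tz": -0.0005,"yaw": 0,"grip": 0.1},
  {"tx": 0,"ty": 0,"tz": -0.0005,"yaw": 0,"grip": 0.1},
])

```text
time: 23.95
tool_pos: [0.4361, -0.2321, 0.0131]
tool_rot: [-3.142, -0.0, 1.235]
contact_force: [-0.8, 0.8, -0.1]
opening: 0.0504
```

```bash
python3 chk.py 13 wrist
```

```text
23.95 [ 0.4361 -0.2321  0.0131] [-3.1415 -0.0001  1.2348] 0.050419751762575585 [-0.7987  0.7661 -0.1222] [-0.0432  0.0408 -0.0321]
TCP in fixture -0.23441727721291755 0.029548899338656995 0.013143686979597322 dyaw -0.11194959906819246
```

View pics/wrist13.png

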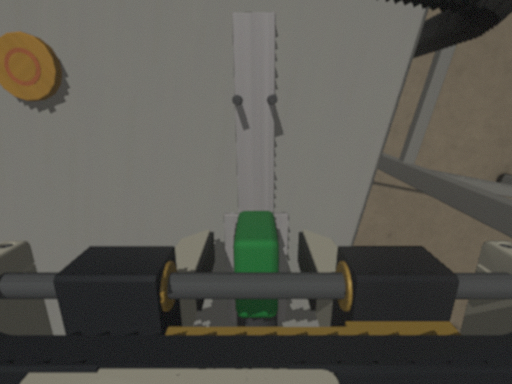

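Fingers are clear of the handle on both sides; the lifter lies on the bench. Rise straight up.

apply_moves([
  {"tx": 0,"ty": 0,"tz": -0.01,"yaw": 0,"grip": 0.1},
  {"tx": 0,"ty": 0,"tz": -0.03,"yaw": 0,"grip": 0.1},
  {"tx": 0,"ty": 0,"tz": -0.07,"yaw": 0,"grip": 0.1},
  {"tx": 0,"ty": 0,"tz": -0.12,"yaw": 0,"grip": 0.1},
  {"tx": 0,"ty": 0,"tz": -0.18,"yaw": 0,"grip": 0.1},
  {"tx": 0,"ty": 0,"tz": -0.22,"yaw": 0,"grip": 0.1},
  {"tx": 0,"ty": 0,"tz": -0.24,"yaw": 0,"grip": 0.1},
  {"tx": 0,"ty": 0,"tz": -0.24,"yaw": 0,"grip": 0.1},
])

```text
time: 25.0
tool_pos: [0.4366, -0.2325, 0.2551]
tool_rot: [3.138, 0.001, 1.235]
contact_force: [0.3, 0.1, -0.2]
opening: 0.0503
```

```bash
python3 chk.py 14 wrist scene
python3 - <<'E'
from h import *
a=cv2.imread("pics/scene14.png")
cv2.imwrite("pics/scene14z.png",cv2.resize(a[140:280,100:360],None,fx=3,fy=3,interpolation=cv2.INTER_CUBIC))
d=np.load("pics/wrist14.npy");P=cloud("wrist",d)
m=(d>0)&(abs(P[...,0]-.436)<.06)&(abs(P[...,1]+.23)<.05)&(P[...,2]>.044)&(P[...,2]<.06)
print("handle top",np.median(P[m][:,2]),P[m].mean(0))
s=P[(d>0)&(abs(P[...,0]-.527)<.03)&(P[...,1]>.02)&(P[...,1]<.06)&(P[...,2]>.08)&(P[...,2]<.09)]
print(len(s))
E
```

```text
25.0 [ 0.4366 -0.2325  0.2551] [3.1377 0.0011 1.2348] 0.05031919608552172 [ 0.3123  0.1079 -0.2458] [-0.053   0.0661 -0.0089]
TCP in fixture -0.2346269117711303 0.029021135925673867 0.2551100360607285 dyaw -0.11187802845913519
handle top 0.0470227382186377 [ 0.43348736 -0.23188604  0.04698073]
0
```

View pics/scene14z.png

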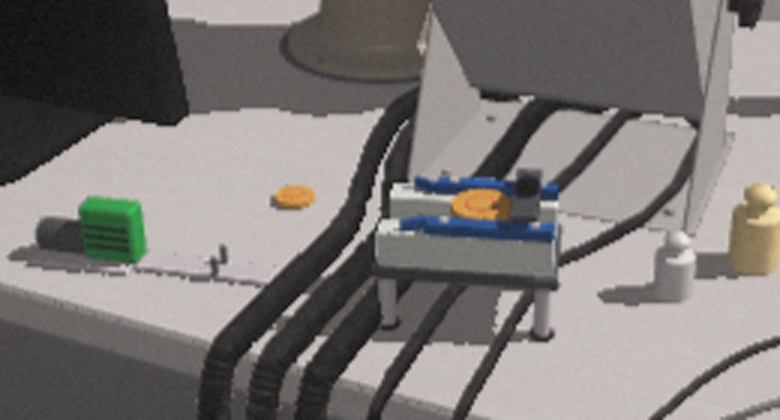

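View pics/wrist14.png

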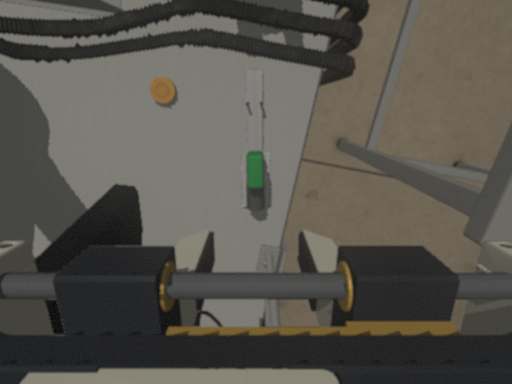

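Run:
```python
from h import *
im=cv2.imread("pics/scene14.png");f=(.51705,-.01016,1.3467)
z=8;r0,c0=190,215;o=cv2.resize(im[190:240,215:300],None,fx=z,fy=z,interpolation=cv2.INTER_CUBIC)
def ov(x,col): overlay("scene",o,f,[[(x+.022*np.cos(t),.022*np.sin(t),.085) for t in np.linspace(0,6.2,40)]],col,z,r0,c0)
ov(.0493,(255,0,255));overlay("scene",o,f,FIX[:2],(0,255,255),z,r0,c0)
cv2.imwrite("pics/s14o.png",o)
```

```text
(no output)
```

View pics/s14o.png

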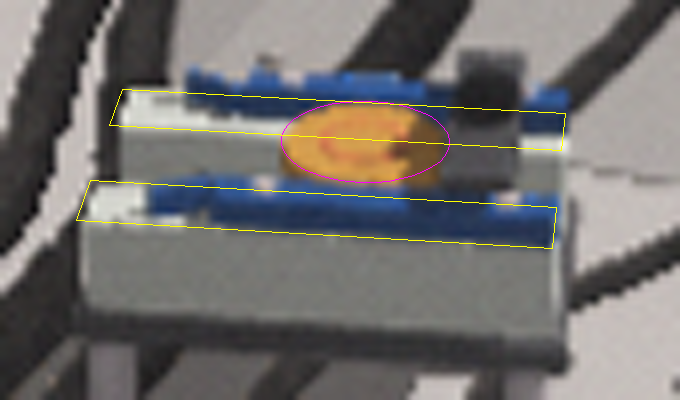

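The disc sits where it was pressed, touching the stop, with only a small offset from the calibration. Handing in.

```bash
python3 -c "
from cell import robot
print(robot.hand_in())"
```

```text
the job is handed in; nothing more can be done
None
```

I handed the job in at about 25 s of the 72 s allowed. `hand_in` reports no verdict, so what follows is from my own checks.

**What I did:**
- **Pick-up:** I gripped the lifter by its handle. A hose showed across the front of the disc, so I raised the lifter about 2 mm and drew it back 28 mm before lifting the disc level.
- **Placing:** I let the disc down at `bed_entry` and slid it along between the guides until I felt the stop, with the disc centre about 49 mm beyond `bed_entry`. I held it there at about 8 N for more than 0.3 s; the wrist readings were 7–9 N.
- **Lay-down:** I drew the lifter out, laid it flat on the bench, let go and raised the arm clear.

**Last checks:**
- **Disc:** In the scene picture it lies flat between the guides against the stop, where it was left.
- **Lifter:** It lies flat and free, clear of the hoses. The wrist depth read its handle top at 47 mm instead of the nominal 50 mm, within the error I'd expect from that camera.
- **Weights:** Both stand where they were at the start.
- **Arm:** The wrist force is about zero, so nothing is being touched.

**Not confirmed:**
- **Feeler pin:** I could not see how far it is pressed in. I infer it from the felt contact and from the disc position agreeing with an earlier camera estimate of the stop (about 71 mm).
- **Scene overlay:** It shows a 1–2 mm offset from the expected disc outline, which is within the calibration error.

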